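# Unstack the tube racks and set up the bench

### The arm

A 6-joint arm with a two-finger parallel gripper is mounted at the origin on the work surface. World frame = base frame: x ahead of the robot, y to its left, z up, the work surface at z = 0. Lengths are in m, angles in rad, forces in N, time in s.
With the tool pointing down it reaches from about 0.375 to 0.975 m from the base axis. Payload 3.8 kg.
Tool frame: the origin (TCP) lies on the centre line of the jaws, within the pads' length; the fingertips stand 22 mm ahead of it and the grasp point (between the pads) lies 3 mm ahead of it; y points along the fingers, x is the direction in which the jaws open and shut, and the axes are right-handed (so a half turn about y gives the same grasp; the last joint's range is limited). The gripper opens to 88 mm and grips with 3 to 60 N. Pads are 18 mm wide; open, the fingers measure 123 mm over their backs; the gripper's body (75 mm by 187 mm) begins 45 mm behind the grasp point.
Start: joints at [-1.227, 0.264, 1.604, -0, 1.274, -0.037], TCP at [0.251, -0.627, 0.261] pointing down, gripper open.
Joint ranges: [-2.63, 2.63], [-0.94, 2.18], [0.31, 2.57], [-1.31, 4.45], [0, 2.66], [-2.55, 2.55]. Speed limits (rad/s): [2.57, 2.57, 3.14, 3.14, 3.14, 3.14].

### API

Orientations are given as a 3x3 rotation matrix whose columns are the frame's x, y, z axes.
In Python, from cell import manip gives the robot as it stands.
- The arm moves only by the tool apply_moves, never from a script. Its argument "motion" is a list that holds one entry, the list of rows, each a list of 6 numbers: the shift along the tool's x, y, z in cm, then the turn, a rotation vector about the tool's x, y, z in rad. A call has 1 to 5 rows; each row shifts and turns the commanded pose from where the row before left it, along the tool's axes as they then stand; what a row does not reach is not made up. A row lasts 1/10 s, in which the tool goes at most 50 mm and 8.59 degrees, less where a joint would pass 70% of its speed; a pose out of reach is approached as far as the arm can. A call with a gripper value outside its range is refused whole. "jaw" is the gripper command: -1 is shut, 1 is fully open, values between are in proportion, set as the call begins (left out, the last holds). The fingers move at their own pace and stop on an object; "squeeze" is the grip in N (left out, the last holds). Time passes only in rows, so rows that do not move let the fingers close. It gives the time, the measured TCP pose, the force and the opening at its end, in the units of the state.
- manip.get_obs(): the state, without advancing time (a new reading comes with each control period).
- manip.snapshot(name): name is "scene" or "top" or "wrist"; returns a dict with "color" (384x512x3 uint8, blue, green, red), "vertical_fov" (degrees; the focal length in pixels is half the picture's height over the tangent of half this angle, whatever the lens; pixels are square), "cx", "cy" (the principal point, pixels), "T" (4x4, takes a point from camera to world coordinates). Camera axes: x right, y up, looking along -z (the intrinsics and any distortion apply to the point x, -y, -z); pixel columns grow to the right and rows downward; lengths in m; the calibration is good to about 2 mm. A picture is of the moment at which its call begins. There is no depth.
- manip.hand_in(): hands the job in, once; it reports no verdict.
Trained networks look in a picture, given as the dict that the camera call returned (one of the last four; its "shot" number tells which), for a name from the list of things; names that differ only in an ending like _2 or _b are one class to them, and where a whole thing is asked for, a point or a joint stands for the part that bears it (a point fixed in the world has none). Each returns a list of dicts, best first, with "p" (0 to 1); they miss things now and then, are a little off and sometimes report something else, mostly with a low value. They report only what shows in the picture. A call takes as long as a camera call. They do not tell look-alikes from the thing itself.
- manip.find_in(target, picture): "position" ([x, y, z] in m, in world coordinates, good to about 4 mm: the middle of the surface that is visible of it).
The state is a dict: "time": time; "q": joint angles; "joint_vel": joint speeds; "effort": joint torques, N m; "position": TCP position; "ee_rot": TCP orientation; "force": force on the tool from outside, world axes, zero at the start; "ft_torque": the same for the moment, N m; "opening": opening from 0.0 (shut) to 1.0 (fully open).
Only numpy, scipy, OpenCV 4.12 (cv2) and the standard library are available. Lean on these libraries where they do the work, as an engineer would, in place of code of your own. Each camera call takes 0.05 s, during which the arm holds its last target.

### The job

The washed tube racks and the heating block are standing in one stack on the drain mat; take the stack apart from the top down and set up the bench for the next run: the aluminium block goes into the well of the dry bath, the small rack into the recess of the cooler, the medium rack into the steel drip tray, and the large rack into the bay between the bars on the shaker. Put each one down flat in its place rather than dropping it, and leave all four standing there. Do not disturb the spray bottle and the black strip rack.

Things in the scene. Friction and masses are not known exactly. Their poses are not given: they have to be found in the camera images.
- block: aluminium heating block, bare metal, a solid slab 88 (x) x 40 (y) x 36 (z) mm with 5 x 2 tube holes in its top, about 0.3 kg; on top of the stack at the start. Origin: centre of its underside; x along its length, z up
- rack_small: smallest of the three plastic tube racks, off-white (1.5 ml microtubes), 118 (x) x 50 (y) x 45 (z) mm, 7 x 3 holes of 11 mm, about 80 g; second from the top of the stack. Origin: centre of its underside; x along its length, z up. The top 20 mm of its long sides is a closed skirt, good to grip
- rack_medium: middle-sized tube rack, light grey plastic, 150 (x) x 58 (y) x 50 (z) mm, 8 x 3 holes of 13 mm, about 110 g; third from the top of the stack. Origin, axes and skirt as for the small rack
- rack_large: largest tube rack, off-white, 180 (x) x 68 (y) x 60 (z) mm, 8 x 3 holes of 17 mm, about 150 g; at the bottom of the stack, on a fixed black rubber drain mat 230 x 110 x 4 mm. Origin, axes and skirt as for the small rack
- dry_bath: dry bath (block heater), a low light-grey bench instrument, fixed, 180 x 120 mm, with a sloping control panel at its -x end. Its well for the block is a rectangular recess 106 (x) x 56 (y) mm, 12 mm deep: floor 52 mm and rim 64 mm above the bench; the panel's upper edge is no higher than 66 mm. Origin: on the bench straight below the centre of the well; x along the well's length, z up
- cooler: bench cooler, a dark grey insulated plastic tub, fixed, 174 (x) x 108 (y) x 52 (z) mm, with one rectangular recess 138 (x) x 70 (y) mm, 18 mm deep, with a metal floor 34 mm above the bench. Origin: on the bench below the centre of the recess; x along the length, z up
- drip_tray: shallow stainless steel drip tray, fixed, 190 (x) x 100 (y) x 18 (z) mm outside, 180 x 90 mm inside, floor 3 mm above the bench, rim 19 mm. Origin: centre of its underside; x along its length, z up
- shaker: orbital shaker, a light-grey machine 240 (x) x 200 (y) mm, fixed, with an aluminium platform. In the middle of the platform is a black rubber pad 104 mm above the bench, framed by four steel bars that stand 12 mm above the pad (116 mm above the bench) and enclose a bay 200 (x) x 88 (y) mm; black thumb screws outside the bars reach 114 mm. Origin: on the bench below the centre of the bay; x along the bay's length, z up
- spray_bottle: bystander: white spray bottle with a red trigger head, body 74 mm across, 200 mm tall, its nozzle reaching 53 mm out to -x, loose; stands beyond the work. Origin: centre of its underside
- black_rack: bystander: long low black strip rack, 200 (x) x 34 (y) x 32 (z) mm, 12 x 2 holes, loose; lies beyond the work. Origin: centre of its underside
Not all that is in view belongs to the job. What is shaped like the block but brown is not meant. Leave any orange look-alike of the rack_large alone.

How it is judged:
On the way, in this order (a step that is already met when the one before it is completed fails the run):
1. the aluminium block stands in the well of the dry bath (z of block in the frame of dry_bath between 0.048 and 0.056 m and horizontal distance between block and dry_bath below 0.015 m and angle between block's own z axis and vertical below 0.04 rad), for 0.2 s.
2. the small rack stands in the recess of the cooler (z of rack_small in the frame of cooler between 0.03 and 0.038 m and horizontal distance between rack_small and cooler below 0.018 m and angle between rack_small's own z axis and vertical below 0.04 rad), for 0.2 s.
3. the medium rack stands in the drip tray (z of rack_medium in the frame of drip_tray between -0.001 and 0.007 m and horizontal distance between rack_medium and drip_tray below 0.025 m and angle between rack_medium's own z axis and vertical below 0.04 rad), for 0.2 s.
4. the large rack stands in the bay on the shaker platform (z of rack_large in the frame of shaker between 0.1 and 0.108 m and horizontal distance between rack_large and shaker below 0.018 m and angle between rack_large's own z axis and vertical below 0.04 rad), for 0.2 s.
At the end, for the whole second after the job is handed in: Block on the dry bath well floor, small rack on the cooler floor, medium rack on the drip tray floor, large rack on the shaker pad: centres within 15, 18, 25 and 18 mm of the place's centre, undersides within 4 mm of floor height, upright within 0.04 rad, all at rest (all of step 1 and all of step 2 and all of step 3 and all of step 4 and linear speed of each of block, rack_small, rack_medium, rack_large below 0.01 m/s and angular speed of each of block, rack_small, rack_medium, rack_large below 0.1 rad/s); the robot touches nothing.
It fails at once if the block or a rack was dropped or thrown: moving faster than 0.7 m/s without the fingers on it (a fall of more than about 25 mm) ((linear speed of block above 0.7 m/s and contact force between block and the fingers below 0.05 N) or (linear speed of rack_small above 0.7 m/s and contact force between rack_small and the fingers below 0.05 N) or (linear speed of rack_medium above 0.7 m/s and contact force between rack_medium and the fingers below 0.05 N) or (linear speed of rack_large above 0.7 m/s and contact force between rack_large and the fingers below 0.05 N)).
It fails at once if the spray bottle or the black strip rack was pushed more than 20 mm or tipped over (distance of any of spray_bottle, black_rack from where it was at the start of the episode above 0.02 m or angle between spray_bottle's own z axis and vertical above 0.4 rad).
It also fails if it takes over 115 s, if anything falls off the work surface, if the arm or the gripper's body presses on something with over 40 N, if the wrist force passes 120 N, or if a joint passes its speed limit or range.

## Working session

There is one attempt and no reset: what is moved stays moved. The work goes in short steps, Python scripts to look and compute and a tool call to move; the robot and the scene stay as the last step left them, time stands still between calls to the robot, and variables do not carry over. Pictures are saved under pics/ and viewed, and the job is handed in when it is done.

Besides the shell and the picture viewer there is one more tool, called by a JSON object that holds its "fn" and its "kwargs", one argument or row to a line. apply_moves: Moves the arm, as the interface text tells. Its arguments: {"type":"object","properties":{"motion":{"type":"array","items":{"type":"array","items":{"type":"array","items":{"type":"number"}}}},"jaw":{"type":"number"},"squeeze":{"type":"number"}},"required":["motion"]}

```bash
ls; mkdir -p pics
cat > h.py <<'E'
import numpy as np,cv2
from cell import manip
def snap(n,f):
    s=manip.snapshot(n); cv2.imwrite('pics/%s.png'%f,s['color']); return s
E
python3 - <<'E'
from h import *
o=manip.get_obs(); print({k:np.round(v,3) if not isinstance(v,dict) else v for k,v in o.items()})
for n in ['scene','top','wrist']:
    s=snap(n,n+'0'); print(n,s['vertical_fov'],s['cx'],s['cy'],np.round(s['T'],3).tolist(),[k for k in s])
    np.save('pics/'+n+'0.npy',s,allow_pickle=True)
    for t in ['block','rack_small','rack_medium','rack_large','dry_bath','cooler','drip_tray','shaker','spray_bottle','black_rack']:
        try: print(t,[(np.round(d['position'],3).tolist(),round(d['p'],2)) for d in manip.find_in(t,s)])
        except Exception as e: print(t,e)
E
```

```text
pics
{'time': np.float64(0.0), 'q': array([-1.227,  0.265,  1.605, -0.   ,  1.274, -0.037]), 'joint_vel': array([-0.001, -0.   , -0.001, -0.   , -0.001, -0.002]), 'effort': array([-0.0000e+00, -5.0211e+01, -3.5688e+01,  7.3000e-02,  2.9000e-02,
       -0.0000e+00]), 'position': array([ 0.251, -0.626,  0.259]), 'ee_rot': array([[ 0.372, -0.001,  0.928],
       [-0.928,  0.002,  0.372],
       [-0.002, -1.   ,  0.   ]]), 'force': array([ 0.54 ,  0.286, -0.606]), 'ft_torque': array([-0.03 , -0.071, -0.051]), 'opening': np.float64(0.994)}
scene 47.710784097789045 257.6004467946181 194.99311566037724 [[-0.35, -0.763, 0.544, 1.129], [0.937, -0.293, 0.192, 0.201], [0.013, 0.576, 0.817, 1.048], [0.0, 0.0, 0.0, 1.0]] ['color', 'vertical_fov', 'cx', 'cy', 'T', 'shot']
block [([0.383, 0.204, 0.038], 0.79), ([0.588, 0.197, 0.195], 0.63), ([0.632, 0.192, 0.153], 0.17)]
rack_small [([0.634, 0.19, 0.154], 0.97)]
rack_medium [([0.649, 0.196, 0.105], 0.97), ([0.632, 0.194, 0.158], 0.52)]
rack_large [([0.262, 0.366, 0.056], 0.97), ([0.667, 0.191, 0.05], 0.93)]
dry_bath [([0.548, 0.002, 0.062], 0.88)]

[... 686 characters left out ...]
67)]
dry_bath [([0.528, 0.005, 0.062], 0.71)]
cooler []
drip_tray [([0.502, -0.442, 0.003], 0.75), ([0.562, 0.18, 0.152], 0.35)]
shaker [([0.529, 0.005, 0.063], 0.7), ([0.522, 0.405, 0.105], 0.68)]
spray_bottle [([0.73, 0.228, 0.128], 0.69)]
black_rack [([0.764, -0.086, 0.034], 0.87), ([0.521, 0.407, 0.102], 0.68), ([0.735, 0.231, 0.131], 0.25)]
wrist 59.30312349567978 261.54881935638304 193.1821494192611 [[0.371, 0.882, 0.292, 0.327], [-0.929, 0.352, 0.117, -0.596], [0.0, -0.314, 0.949, 0.385], [0.0, 0.0, 0.0, 1.0]] ['color', 'vertical_fov', 'cx', 'cy', 'T', 'shot']
block []
rack_small []
rack_medium []
rack_large []
dry_bath []
cooler []
drip_tray []
shaker []
spray_bottle []
black_rack []
```

Run:
```python
import cv2
for n in ['scene','top']:
    i=cv2.imread(f'pics/{n}0.png'); cv2.imwrite(f'pics/{n}0b.png',cv2.resize(i,(800,600),interpolation=cv2.INTER_CUBIC))
```

```text
(no output)
```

View pics/scene0b.png

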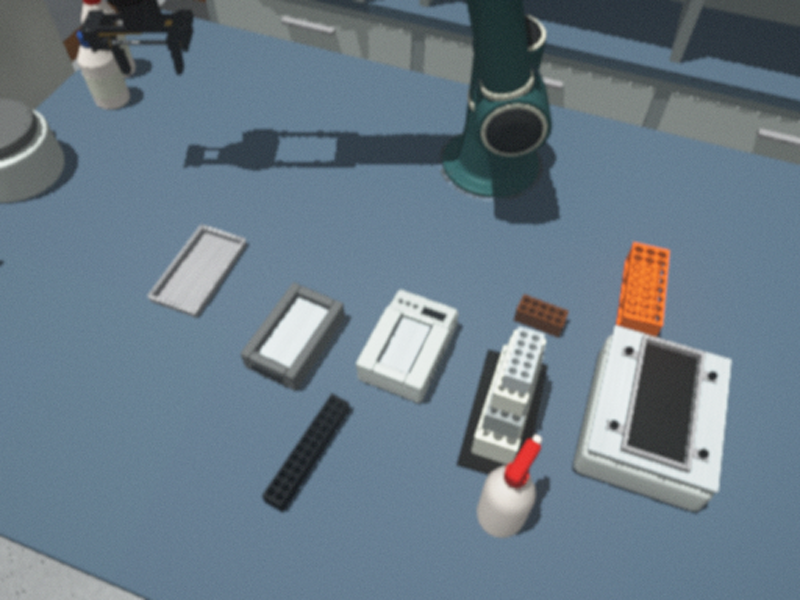

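View pics/top0b.png

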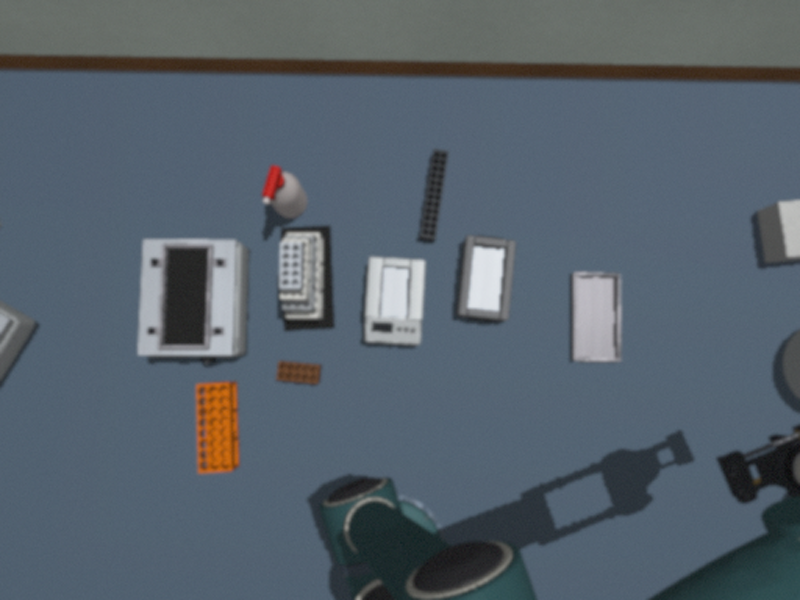

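```bash
cat >> h.py <<'E'
from scipy.optimize import minimize
def R2(a): return np.array([[np.cos(a),-np.sin(a)],[np.sin(a),np.cos(a)]])
M={'dry_bath':[(106,56,64),(106,56,52)],'cooler':[(174,108,52),(138,70,52),(138,70,34)],
'drip_tray':[(190,100,18),(180,90,3)],'shaker':[(200,88,104),(200,88,116)],
'block':[(88,40,195)],'rack_small':[(118,50,159)],'rack_medium':[(150,58,114)],'rack_large':[(180,68,64)],'mat':[(230,110,4)]}
def proj(s,P):
    T=s['T']; p=(np.asarray(P)-T[:3,3])@T[:3,:3]
    h=s['color'].shape[0]; f=h/2/np.tan(np.radians(s['vertical_fov'])/2)
    return np.c_[s['cx']+f*p[:,0]/-p[:,2], s['cy']-f*p[:,1]/-p[:,2]]
def unproj(s,uv,z):
    T=s['T']; h=s['color'].shape[0]; f=h/2/np.tan(np.radians(s['vertical_fov'])/2)
    uv=np.atleast_2d(uv); d=np.c_[(uv[:,0]-s['cx'])/f,-(uv[:,1]-s['cy'])/f,-np.ones(len(uv))]@T[:3,:3].T
    return T[:3,3]+d*((z-T[2,3])/d[:,2])[:,None]
def rects(m,x,y,a,dz=0):
    out=[]
    for L,W,Z in m:
        c=np.array([[1,1],[-1,1],[-1,-1],[1,-1]])*[L/2000,W/2000]
        c=c@R2(a).T+[x,y]; out.append(np.c_[c,np.full(4,Z/1000+dz)])
    return out
def score(shots,m,p):
    tot=0
    for s in shots:
        if 'g' not in s:
            g=cv2.GaussianBlur(s['color'].astype(np.float32).mean(2),(0,0),1.2)
            s['g']=(cv2.Sobel(g,cv2.CV_32F,1,0)/8,cv2.Sobel(g,cv2.CV_32F,0,1)/8)
        for r in rects(m,*p):
            for i in range(4):
                t=np.linspace(.06,.94,40)[:,None]
                uv=proj(s,r[i]*(1-t)+r[(i+1)%4]*t); d=uv[-1]-uv[0]; n=np.array([-d[1],d[0]])/(np.hypot(*d)+1e-9)
                gx,gy=[cv2.remap(G,uv[None,:,0].astype(np.float32),uv[None,:,1].astype(np.float32),cv2.INTER_LINEAR)[0] for G in s['g']]
                tot+=np.minimum(np.abs(gx*n[0]+gy*n[1]),12).mean()
    return tot
def fit(shots,m,x0,span=.025,aspan=.3):
    best=None
    for a in np.linspace(-aspan,aspan,13):
        for dx in np.arange(-span,span+1e-6,.005):
            for dy in np.arange(-span,span+1e-6,.005):
                p=np.array([x0[0]+dx,x0[1]+dy,x0[2]+a]); v=score(shots,m,p)
                if best is None or v>best[0]: best=(v,p)
    r=minimize(lambda p:-score(shots,m,p*np.array([.01,.01,.1])),best[1]/[.01,.01,.1],method='Nelder-Mead',options=dict(initial_simplex=best[1]/[.01,.01,.1]+np.array([[0,0,0],[.3,0,0],[0,.3,0],[0,0,.3]])))
    return r.x*[.01,.01,.1],-r.fun
def draw(s,items,f,crop=None,sc=4):
    im=s['color'].copy(); x0,y0,x1,y1=crop or (0,0,512,384)
    im=cv2.resize(im[y0:y1,x0:x1],None,fx=sc,fy=sc,interpolation=cv2.INTER_CUBIC)
    for k,p in items.items():
        for r in rects(M[k],*p):
            uv=((proj(s,r)-[x0,y0]+.5)*sc).astype(int); cv2.polylines(im,[uv],True,(0,0,255) ,1)
    cv2.imwrite('pics/%s.png'%f,im)
def yaw_R(a): # tool x = -y rotated by a, tool y down
    c,s_=np.cos(a),np.sin(a); Z=np.array([[c,-s_,0],[s_,c,0],[0,0,1]])
    return Z@np.array([[0,0,1.],[-1,0,0],[0,-1,0]])
E
cat > f0.py <<'E'
from h import *
S=[np.load(f'pics/{n}0.npy',allow_pickle=True).item() for n in ['scene','top']]
init={'dry_bath':(.54,.003,0),'cooler':(.575,-.19,0),'drip_tray':(.504,-.443,0),'shaker':(.545,.41,0),'block':(.58,.195,0)}
res={}
for k,x0 in init.items():
    for nm,sh in (('both',S),('scene',S[:1]),('top',S[1:])):
        p,v=fit(sh,M[k],x0); print(k,nm,np.round(p,4),round(v,1))
        if nm=='both': res[k]=p
draw(S[0],res,'ov_s1',(90,130,290,280),4); draw(S[0],res,'ov_s2',(290,150,490,330),4)
draw(S[1],res,'ov_t1',(80,140,280,240),4); draw(S[1],res,'ov_t2',(220,140,410,240),4)
np.save('res0.npy',res)
E
time python3 f0.py
```

```text
dry_bath both [ 0.5391  0.0065 -0.0542] 135.8
dry_bath scene [ 0.5607  0.0042 -0.0492] 70.5
dry_bath top [ 0.5399  0.0078 -0.0559] 76.5
cooler both [ 0.5776 -0.1964 -0.0953] 235.4
cooler scene [ 0.5857 -0.1992 -0.0918] 111.6
cooler top [ 0.5779 -0.1937 -0.1027] 128.1
drip_tray both [ 0.4985 -0.4365 -0.0133] 163.8
drip_tray scene [ 0.5043 -0.4373 -0.01  ] 86.9
drip_tray top [ 0.4944 -0.4353 -0.0253] 82.3
shaker both [0.5304 0.4224 0.003 ] 189.7
shaker scene [0.5304 0.4212 0.0051] 93.9
shaker top [0.5271 0.4232 0.0072] 96.0
block both [0.5789 0.2005 0.001 ] 77.7
block scene [ 0.5809  0.2023 -0.0125] 47.8
block top [0.5752 0.1989 0.0043] 36.2
real	1m2.102s
user	0m59.454s
sys	0m0.385s
```

Run:
```python
import cv2,numpy as np
a=[cv2.imread(f'pics/ov_{k}.png') for k in ['t1','t2','s1','s2']]
for k,x in zip('1234',a): print(x.shape)
```

```text
(400, 800, 3)
(400, 760, 3)
(600, 800, 3)
(720, 800, 3)
```

View pics/ov_t1.png

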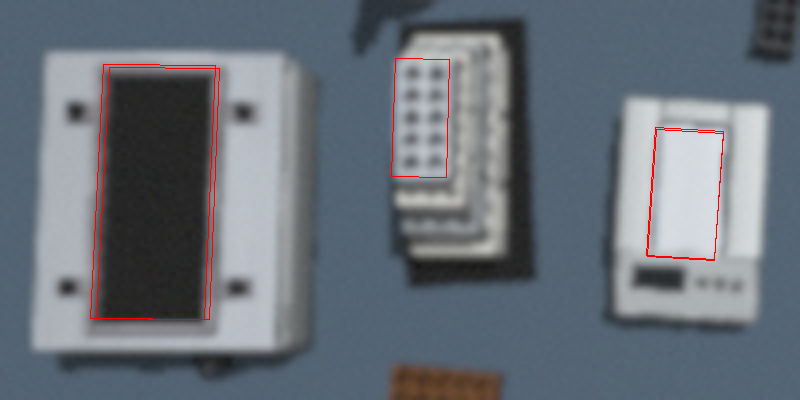

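View pics/ov_t2.png

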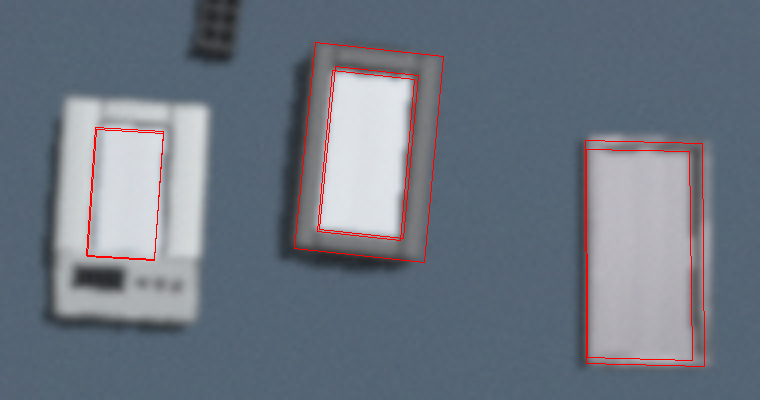

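View pics/ov_s1.png

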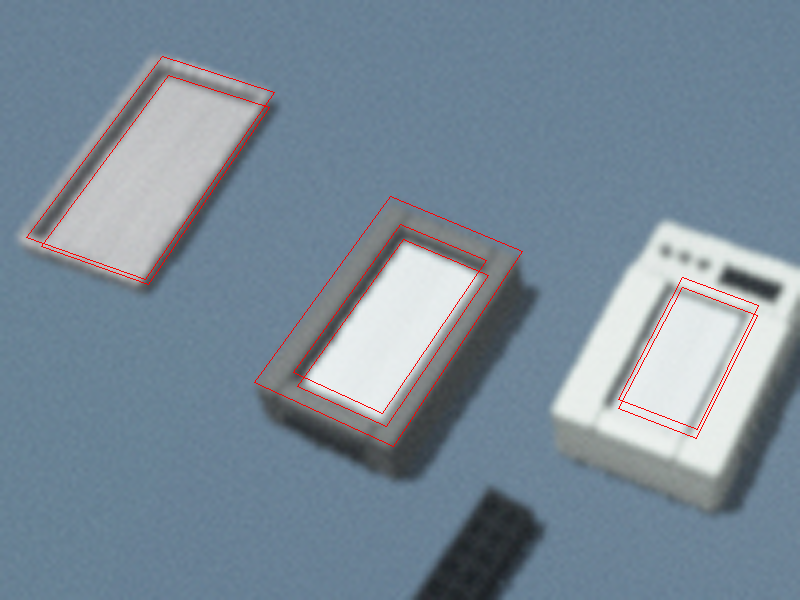

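View pics/ov_s2.png

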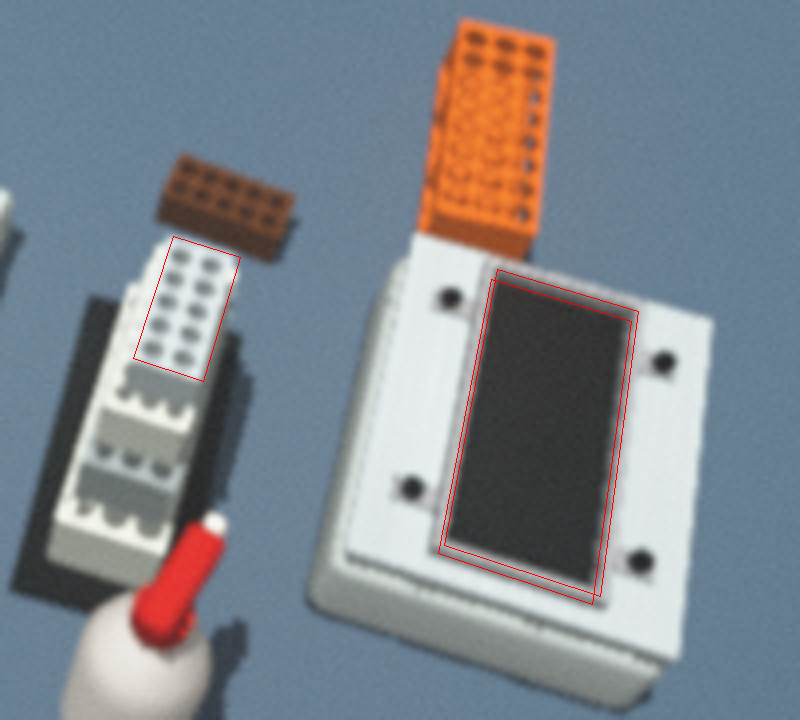

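```bash
cat >> h.py <<'E'
from scipy.spatial.transform import Rotation as Ro
def plan(wps,vmax=.045,wmax=.14,start=None):
    """wps: list of (x,y,z,yaw). prints rows (cm, rad) in tool axes"""
    o=manip.get_obs(); p=np.array(o['position']); R=np.array(o['ee_rot'])
    if start is not None: p=np.array(start[:3]); R=yaw_R(start[3])
    for w in wps:
        q=np.array(w[:3]); Q=yaw_R(w[3]); rv=Ro.from_matrix(Q@R.T).as_rotvec()
        n=max(1,int(np.ceil(max(np.linalg.norm(q-p)/vmax,np.linalg.norm(rv)/wmax))))
        print('->',w,n,'rows')
        for i in range(n):
            d=R.T@((q-p)/n); t=R.T@(rv/n)
            print('[%s],'%','.join('%.3f'%v for v in [*(d*100),*t]))
            R=Ro.from_rotvec(rv/n).as_matrix()@R
        p=q;R=Q
E
python3 - <<'E'
from h import *
plan([(.53,-.43,.26,0)])
E
```

```text
-> (0.53, -0.43, 0.26, 0) 8 rows
[-0.985,0.009,4.153,0.000,0.048,-0.000],
[-1.181,0.009,4.101,0.000,0.048,-0.000],
[-1.375,0.009,4.040,0.000,0.048,-0.000],
[-1.566,0.009,3.970,0.000,0.048,-0.000],
[-1.753,0.009,3.891,0.000,0.048,-0.000],
[-1.936,0.009,3.804,0.000,0.048,-0.000],
[-2.115,0.009,3.707,0.000,0.048,-0.000],
[-2.289,0.009,3.602,0.000,0.048,-0.000],
```

{"fn": "apply_moves", "kwargs": {
  "motion": [
    [[-0.98,0,4.15,0,0.048,0],[-1.18,0,4.1,0,0.048,0],[-1.38,0,4.04,0,0.048,0],[-1.57,0,3.97,0,0.048,0],[-1.75,0,3.89,0,0.048,0]]
  ]
}}

```text
time: 2.15
position: [0.4266, -0.5029, 0.2609]
ee_rot: [[0.138, 0.0, 0.99], [-0.99, -0.0, 0.138], [0.0, -1.0, 0.0]]
force: [-0.7, -0.2, -0.3]
opening: 1.001
```

{"fn": "apply_moves", "kwargs": {
  "motion": [
    [[-1.94,0,3.8,0,0.048,0],[-2.12,0,3.7,0,0.048,0],[-2.29,0,3.6,0,0.048,0],[0,0,0,0,0,0],[0,0,0,0,0,0]]
  ]
}}

```text
time: 2.65
position: [0.5307, -0.4296, 0.2605]
ee_rot: [[-0.0, -0.001, 1.0], [-1.0, -0.0, -0.0], [0.0, -1.0, -0.001]]
force: [0.0, -1.4, -1.0]
opening: 0.999
```

Run:
```python
from h import *
s=snap('wrist','w1'); np.save('pics/w1.npy',s,allow_pickle=True)
o=manip.get_obs();print(o['time'],np.round(o['position'],4),np.round(o['ee_rot'],3).tolist(),np.round(o['q'],2))
p,v=fit([s],M['drip_tray'],(.5,-.44,0)); print(np.round(p,4),v)
draw(s,{'drip_tray':p},'w1o',None,1.5)
plan([(.60,-.19,.26,0)])
```

```text
2.7 [ 0.5299 -0.4304  0.2606] [[-0.002, -0.001, 1.0], [-1.0, -0.0, -0.002], [0.0, -1.0, -0.001]] [-0.72  0.28  1.59 -0.    1.28  0.85]
[ 0.5025 -0.4343 -0.0143] 80.84906048678221
-> (0.6, -0.19, 0.26, 0) 6 rows
[-4.009,0.007,1.161,0.000,-0.000,0.000],
[-4.008,0.008,1.163,0.000,-0.000,0.000],
[-4.008,0.008,1.164,0.000,-0.000,0.000],
[-4.008,0.008,1.165,0.000,-0.000,0.000],
[-4.007,0.009,1.167,0.000,-0.000,0.000],
[-4.007,0.009,1.168,0.000,-0.000,0.000],
```

View pics/w1o.png

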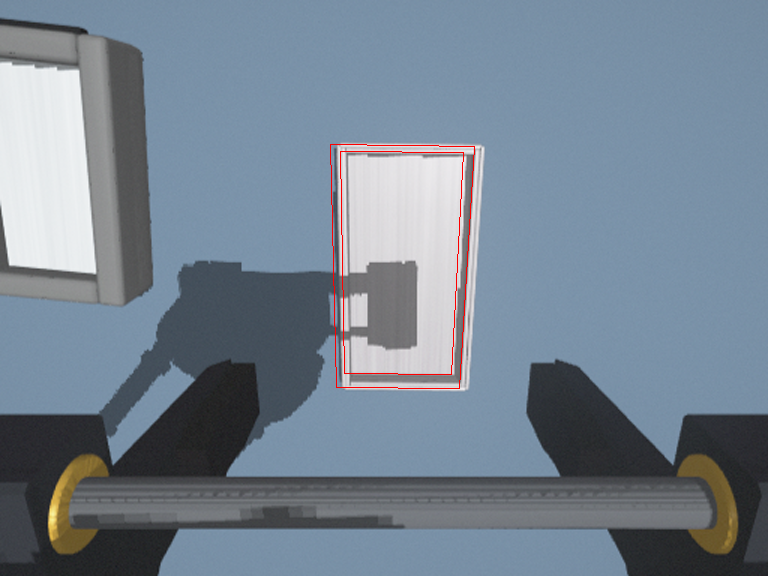

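Run:
```python
from h import *
s=np.load('pics/w1.npy',allow_pickle=True).item()
c=np.array([[338,146],[483,146],[468,389],[340,389]])/1.5
P=unproj(s,c,.018); print(np.round(P,4), np.round(P.mean(0),4))
print([np.linalg.norm(P[i]-P[(i+1)%4]) for i in range(4)])
p=fit([s],[(190,100,18)],(.5,-.439,0),.015)[0];print(p)
```

```text
[[ 0.5968 -0.3912  0.018 ]
 [ 0.5966 -0.4923  0.018 ]
 [ 0.4057 -0.4905  0.018 ]
 [ 0.4058 -0.386   0.018 ]] [ 0.5012 -0.44    0.018 ]
[np.float64(0.10112244712471252), np.float64(0.19097804367789803), np.float64(0.10447873696380063), np.float64(0.1910307489369917)]
[ 0.50511889 -0.43543939 -0.01216713]
```

{"fn": "apply_moves", "kwargs": {
  "motion": [
    [[-4,0,1.16,0,0,0],[-4,0,1.16,0,0,0],[-4,0,1.16,0,0,0],[-4,0,1.16,0,0,0],[-4,0,1.16,0,0,0]]
  ]
}}

```text
time: 3.2
position: [0.5878, -0.2309, 0.2609]
ee_rot: [[-0.006, -0.0, 1.0], [-1.0, -0.001, -0.006], [0.001, -1.0, -0.0]]
force: [1.4, -0.3, 0.3]
opening: 0.999
```

{"fn": "apply_moves", "kwargs": {
  "motion": [
    [[-4,0,1.16,0,0,0],[0,0,0,0,0,0],[0,0,0,0,0,0]]
  ]
}}

```text
time: 3.5
position: [0.5999, -0.1913, 0.2609]
ee_rot: [[-0.003, -0.0, 1.0], [-1.0, -0.001, -0.003], [0.001, -1.0, -0.0]]
force: [0.5, -0.5, 0.4]
opening: 1.0
```

Run:
```python
from h import *
s=snap('wrist','w2'); np.save('pics/w2.npy',s,allow_pickle=True)
o=manip.get_obs();print(o['time'],np.round(o['position'],4),np.round(o['q'],2))
p,v=fit([s],M['cooler'][:2],(.58,-.195,-.09),.02,.15); print(np.round(p,4),v)
draw(s,{'cooler':p},'w2o',None,1.5)
plan([(.57,.01,.26,0)])
```

```text
3.55 [ 0.5998 -0.1921  0.2608] [-0.35  0.18  1.71 -0.    1.26  1.23]
[ 0.5814 -0.192  -0.1225] 66.47532177625754
-> (0.57, 0.01, 0.26, 0) 5 rows
[-4.039,0.013,-0.612,0.000,-0.001,0.000],
[-4.039,0.013,-0.609,0.000,-0.001,0.000],
[-4.040,0.014,-0.606,0.000,-0.001,0.000],
[-4.040,0.015,-0.603,0.000,-0.001,0.000],
[-4.041,0.016,-0.599,0.000,-0.001,0.000],
```

View pics/w2o.png

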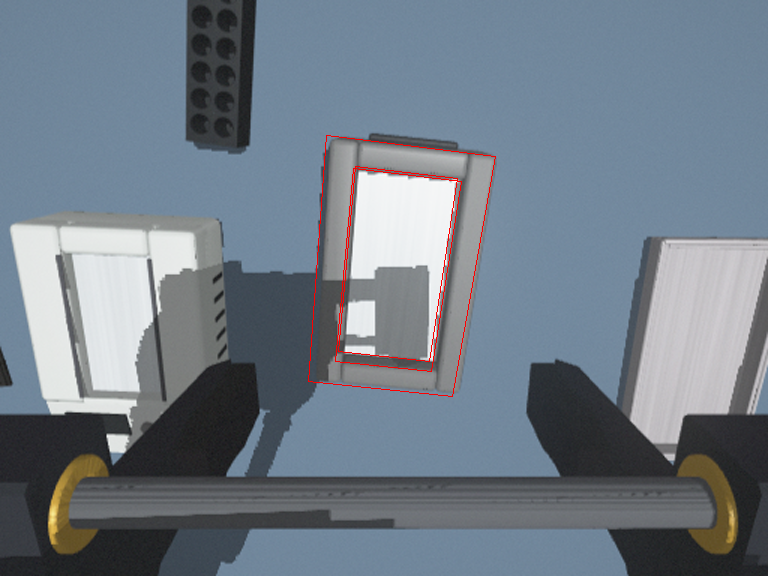

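Run:
```python
import cv2
i=cv2.imread('pics/w2.png')[80:275,195:345]; cv2.imwrite('pics/w2c.png',cv2.resize(i,None,fx=3,fy=3,interpolation=cv2.INTER_CUBIC))
```

```text
(no output)
```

View pics/w2c.png

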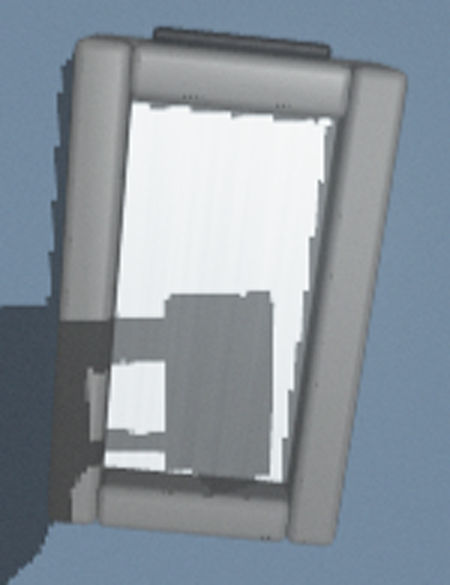

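{"fn": "apply_moves", "kwargs": {
  "motion": [
    [[-4,0,-0.6,0,0,0],[-4,0,-0.6,0,0,0],[-4,0,-0.6,0,0,0],[-4,0,-0.6,0,0,0],[-4,0,-0.6,0,0,0]]
  ]
}}

```text
time: 4.05
position: [0.5708, 0.0083, 0.2608]
ee_rot: [[-0.007, 0.0, 1.0], [-1.0, -0.001, -0.007], [0.001, -1.0, 0.0]]
force: [0.3, 0.4, 0.2]
opening: 1.0
```

{"fn": "apply_moves", "kwargs": {
  "motion": [
    [[0,0,0,0,0,0],[0,0,0,0,0,0]]
  ]
}}

```text
time: 4.25
position: [0.5711, 0.0082, 0.2609]
ee_rot: [[-0.004, 0.0, 1.0], [-1.0, -0.001, -0.004], [0.001, -1.0, 0.0]]
force: [-0.6, 0.2, 0.4]
opening: 1.001
```

Run:
```python
from h import *
s=snap('wrist','w3'); np.save('pics/w3.npy',s,allow_pickle=True)
o=manip.get_obs();print(o['time'],np.round(o['position'],4),np.round(o['q'],2))
p,v=fit([s],M['dry_bath'][:1],(.54,0.005,-.05),.02,.15); print(np.round(p,4),v)
draw(s,{'dry_bath':p},'w3o',None,1.5)
i=s['color'][60:300,150:350]; cv2.imwrite('pics/w3c.png',cv2.resize(i,None,fx=2.5,fy=2.5,interpolation=cv2.INTER_CUBIC))
```

```text
4.3 [0.5713 0.0077 0.2608] [-0.03  0.07  1.83 -0.    1.24  1.55]
[ 0.5465  0.0045 -0.0386] 41.46208706070496
```

View pics/w3o.png

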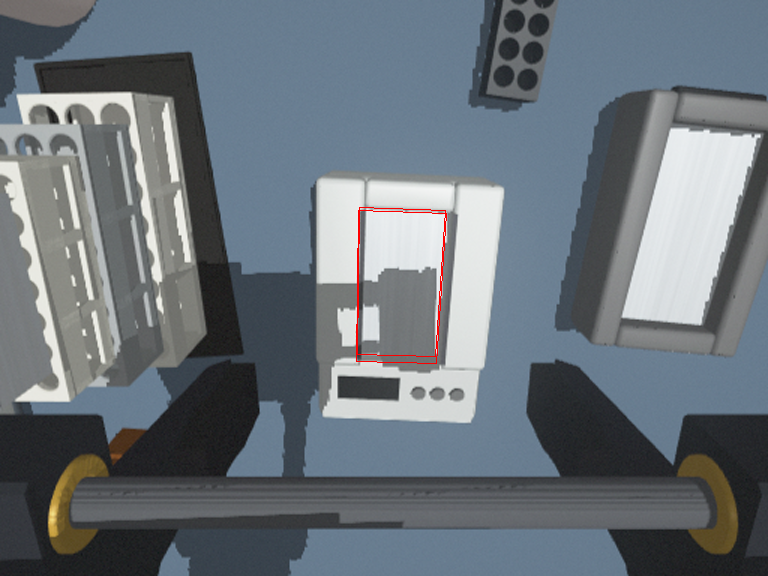

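View pics/w3c.png

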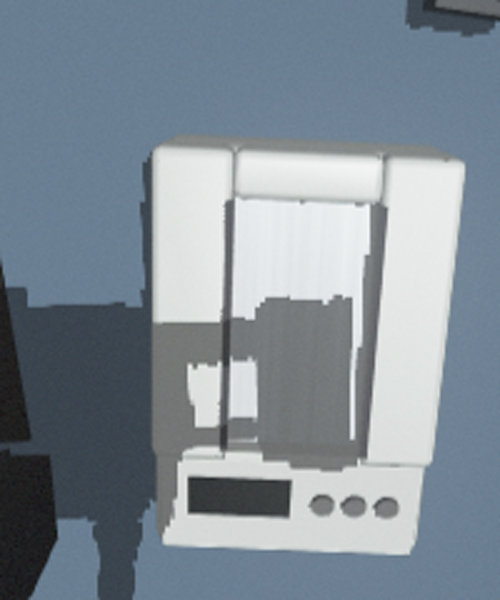

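```bash
cat >> h.py <<'E'
def rectfit(P):
    P=P[:,:2]; c=P.mean(0); u=(P[0]+P[1]-P[2]-P[3])/2; v=(P[0]+P[3]-P[1]-P[2])/2
    print('centre',np.round(c,4),'yaw x %.3f y %.3f'%(np.arctan2(u[1],u[0]),np.arctan2(-v[0],v[1])),'L %.4f W %.4f'%(np.hypot(*u),np.hypot(*v)))
E
python3 - <<'E'
from h import *
s=np.load('pics/w2.npy',allow_pickle=True).item()
for c in ([[131,101],[347,117],[291,500],[101,486]],[[78,40],[407,72],[333,545],[50,522]]):
    rectfit(unproj(s,np.array(c)/3+[195,80],.052))
s=np.load('pics/w3.npy',allow_pickle=True).item()
rectfit(unproj(s,np.array([[230,198],[385,207],[367,466],[222,457]])/2.5+[150,60],.064))
rectfit(unproj(s,np.array([[152,146],[465,160],[432,465],[153,453]])/2.5+[150,60],.064))
s=np.load('pics/w1.npy',allow_pickle=True).item()
rectfit(unproj(s,np.array([[338,146],[483,146],[468,389],[340,389]])/1.5,.018))
plan([(.60,.19,.32,0)])
E
```

```text
centre [ 0.5812 -0.1964] yaw x -0.106 y -0.081 L 0.1379 W 0.0697
centre [ 0.5811 -0.1962] yaw x -0.101 y -0.096 L 0.1711 W 0.1050
centre [5.444e-01 1.000e-04] yaw x -0.044 y -0.068 L 0.1096 W 0.0603
centre [5.543e-01 3.000e-04] yaw x -0.047 y -0.051 L 0.1270 W 0.1176
centre [ 0.5012 -0.44  ] yaw x -0.018 y -0.002 L 0.1910 W 0.1028
-> (0.6, 0.19, 0.32, 0) 5 rows
[-3.648,-1.188,0.558,-0.000,-0.001,0.000],
[-3.648,-1.187,0.562,-0.000,-0.001,0.000],
[-3.647,-1.186,0.565,-0.000,-0.001,0.000],
[-3.647,-1.186,0.568,-0.000,-0.001,0.000],
[-3.647,-1.185,0.572,-0.000,-0.001,0.000],
```

{"fn": "apply_moves", "kwargs": {
  "motion": [
    [[-3.65,-1.2,0.5,0,0,0],[-3.65,-1.2,0.5,0,0,0],[-3.65,-1.2,0.5,0,0,0],[-3.65,-1.2,0.5,0,0,0],[-3.65,-1.2,0.5,0,0,0]]
  ]
}}

```text
time: 4.8
position: [0.5979, 0.1906, 0.3211]
ee_rot: [[-0.007, 0.0, 1.0], [-1.0, -0.001, -0.007], [0.001, -1.0, 0.0]]
force: [-0.1, -0.1, -0.4]
opening: 0.997
```

{"fn": "apply_moves", "kwargs": {
  "motion": [
    [[0,0,0,0,0,0],[0,0,0,0,0,0]]
  ]
}}

```text
time: 5.0
position: [0.5976, 0.1905, 0.3207]
ee_rot: [[-0.004, 0.0, 1.0], [-1.0, -0.001, -0.004], [0.001, -1.0, 0.0]]
force: [0.3, -0.4, -1.0]
opening: 0.999
```

Run:
```python
from h import *
s=snap('wrist','w4'); np.save('pics/w4.npy',s,allow_pickle=True)
o=manip.get_obs();print(o['time'],np.round(o['position'],4),np.round(o['q'],2))
p,v=fit([s],M['block'],(.58,0.2,0),.02,.15); print(np.round(p,4),v)
draw(s,{'block':p},'w4o',None,1.5)
```

```text
5.05 [0.5972 0.1899 0.3201] [ 0.27  0.14  1.64 -0.    1.36  1.84]
[ 0.5982  0.1999 -0.0358] 35.97774365969588
```

View pics/w4o.png

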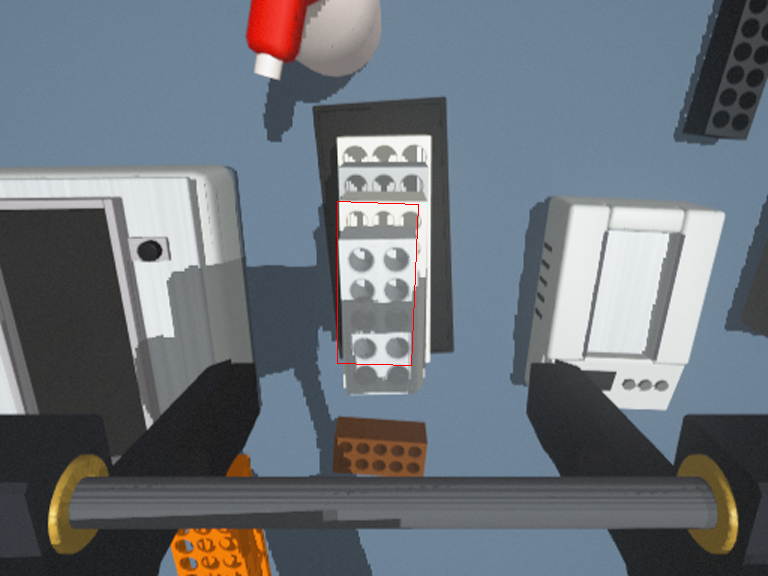

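Run:
```python
import cv2
i=cv2.imread('pics/w4.png')[80:280,190:330]; cv2.imwrite('pics/w4c.png',cv2.resize(i,None,fx=4,fy=3*4/3,interpolation=cv2.INTER_CUBIC)[:,:560][:800])
i=cv2.imread('pics/w4.png')[145:275,200:310]; cv2.imwrite('pics/w4d.png',cv2.resize(i,None,fx=4.5,fy=4.5,interpolation=cv2.INTER_CUBIC))
```

```text
(no output)
```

View pics/w4d.png

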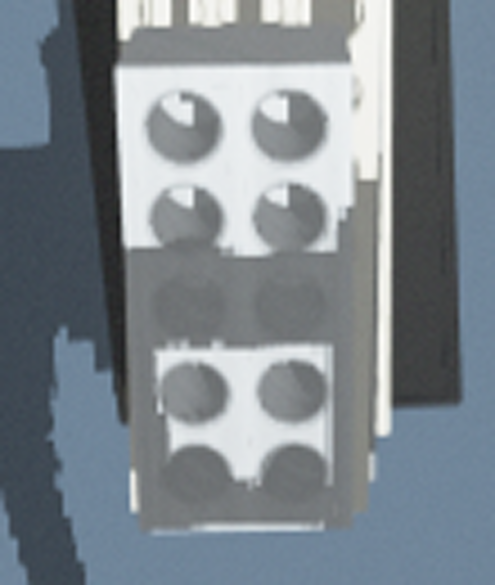

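Run:
```python
from h import *
s=np.load('pics/w4.npy',allow_pickle=True).item()
rectfit(unproj(s,np.array([[115,65],[352,65],[352,526],[142,526]])/4.5+[200,145],.195))
# hole fits
rectfit(unproj(s,np.array([[184,125],[290,125],[294,470],[197,470]])/4.5+[200,145],.195))
```

```text
centre [0.5801 0.1977] yaw x 0.014 y -0.006 L 0.0873 W 0.0394
centre [0.5807 0.1975] yaw x 0.010 y -0.006 L 0.0653 W 0.0179
```

{"fn": "apply_moves", "kwargs": {
  "motion": [
    [[-0.7,0,-1.75,0,0,0],[0,4,0,0,0,0],[0,4,0,0,0,0],[0,2.5,0,0,0,0],[0,1,0,0,0,0]]
  ]
}}

```text
time: 5.55
position: [0.577, 0.196, 0.2013]
ee_rot: [[-0.006, -0.007, 1.0], [-1.0, -0.003, -0.006], [0.003, -1.0, -0.007]]
force: [-0.5, -1.0, -0.1]
opening: 1.004
```

{"fn": "apply_moves", "kwargs": {
  "motion": [
    [[0,0,0,0,0,0],[0,0,0,0,0,0]]
  ]
}}

```text
time: 5.75
position: [0.5802, 0.1982, 0.2069]
ee_rot: [[-0.005, 0.002, 1.0], [-1.0, 0.0, -0.005], [-0.0, -1.0, 0.002]]
force: [-0.2, -0.6, -0.1]
opening: 0.997
```

{"fn": "apply_moves", "kwargs": {
  "motion": [
    [[0,0.9,0,0,0,0],[0,0,0,0,0,0],[0,0,0,0,0,0]]
  ]
}}

```text
time: 6.05
position: [0.5794, 0.1991, 0.1973]
ee_rot: [[-0.003, 0.001, 1.0], [-1.0, 0.0, -0.003], [-0.0, -1.0, 0.001]]
force: [-0.0, 0.2, 0.2]
opening: 1.002
```

{"fn": "apply_moves", "kwargs": {
  "motion": [
    [[0,0,0,0,0,0],[0,0,0,0,0,0],[0,0,0,0,0,0],[0,0,0,0,0,0],[0,0,0,0,0,0]]
  ],
  "jaw": -1,
  "squeeze": 30
}}

```text
time: 6.55
position: [0.5792, 0.199, 0.1967]
ee_rot: [[-0.003, 0.0, 1.0], [-1.0, 0.0, -0.003], [-0.0, -1.0, 0.0]]
force: [0.2, 0.6, 0.6]
opening: 0.571
```

{"fn": "apply_moves", "kwargs": {
  "motion": [
    [[0,0,0,0,0,0],[0,0,0,0,0,0],[0,0,0,0,0,0]]
  ]
}}

```text
time: 6.85
position: [0.5792, 0.1989, 0.1966]
ee_rot: [[-0.003, -0.0, 1.0], [-1.0, -0.0, -0.003], [0.0, -1.0, -0.0]]
force: [-0.2, -0.4, 0.3]
opening: 0.453
```

{"fn": "apply_moves", "kwargs": {
  "motion": [
    [[0,-0.5,0,0,0,0],[0,-1,0,0,0,0],[0,-2,0,0,0,0],[0,0,0,0,0,0]]
  ]
}}

```text
time: 7.25
position: [0.5811, 0.1996, 0.2353]
ee_rot: [[-0.003, 0.006, 1.0], [-1.0, 0.002, -0.003], [-0.002, -1.0, 0.006]]
force: [0.6, 0.1, -2.7]
opening: 0.45
```

Run:
```python
from h import *
s=snap('wrist','w5'); draw(s,{},'w5o',None,1.5)
o=manip.get_obs();print(o['time'],np.round(o['position'],4),o['opening'],o['force'])
plan([(.545,0.0,.25,-.045),(.5445,0,.12,-.045)])
```

```text
7.3 [0.5804 0.1994 0.2338] 0.4500865006629117 [-0.17508514 -0.12425765 -3.93850725]
-> (0.545, 0.0, 0.25, -0.045) 5 rows
[3.990,-0.331,-0.695,-0.001,0.008,-0.000],
[3.996,-0.330,-0.662,-0.001,0.008,-0.000],
[4.001,-0.328,-0.628,-0.001,0.008,-0.000],
[4.007,-0.327,-0.595,-0.001,0.008,-0.000],
[4.012,-0.325,-0.562,-0.001,0.008,-0.000],
-> (0.5445, 0, 0.12, -0.045) 3 rows
[0.001,4.333,-0.017,0.000,0.000,0.000],
[0.001,4.333,-0.017,0.000,0.000,0.000],
[0.001,4.333,-0.017,0.000,0.000,0.000],
```

View pics/w5o.png

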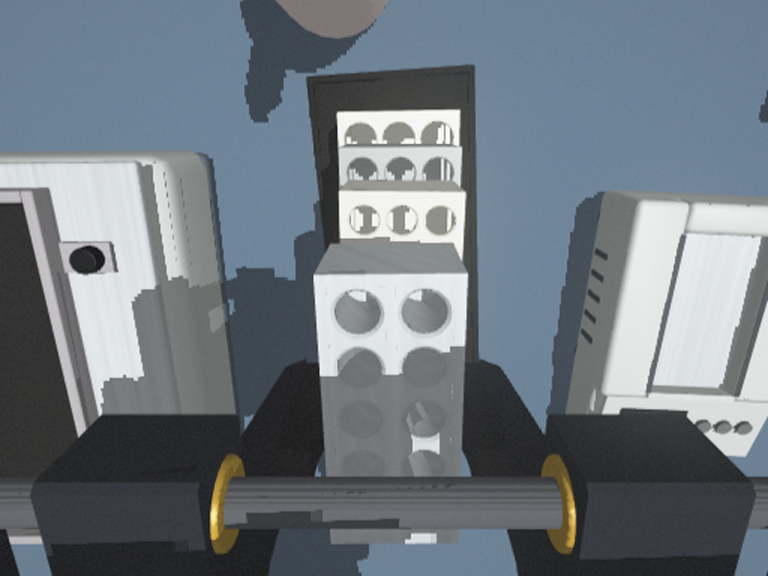

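{"fn": "apply_moves", "kwargs": {
  "motion": [
    [[4,-0.3,-0.7,0,0.009,0],[4,-0.3,-0.7,0,0.009,0],[4,-0.3,-0.66,0,0.009,0],[4,-0.3,-0.62,0,0.009,0],[4,-0.3,-0.6,0,0.009,0]]
  ]
}}

```text
time: 7.8
position: [0.5411, -0.0016, 0.2459]
ee_rot: [[-0.048, -0.001, 0.999], [-0.999, 0.0, -0.048], [0.0, -1.0, -0.001]]
force: [0.5, -0.2, -4.0]
opening: 0.449
```

{"fn": "apply_moves", "kwargs": {
  "motion": [
    [[0,4,0,0,0,0],[0,4,0,0,0,0],[0,3,0,0,0,0],[0,0,0,0,0,0],[0,0,0,0,0,0]]
  ]
}}

```text
time: 8.3
position: [0.5416, -0.0002, 0.1361]
ee_rot: [[-0.048, -0.002, 0.999], [-0.999, 0.0, -0.048], [-0.0, -1.0, -0.002]]
force: [0.2, -0.2, -2.1]
opening: 0.455
```

Run:
```python
from h import *
s=snap('wrist','w6'); draw(s,{},'w6o',None,1.5);t=snap('top','t6');draw(t,{},'t6o',(200,140,320,230),6)
o=manip.get_obs();print(o['time'],np.round(o['position'],4),o['opening'],o['force'])
plan([(.5437,0,.095,-.048)])
```

```text
8.4 [ 5.438e-01 -2.000e-04  1.387e-01] 0.45355902119766117 [-0.30080796 -0.26326535 -3.20128772]
-> (0.5437, 0, 0.095, -0.048) 1 rows
[-0.018,4.369,-0.023,-0.003,0.000,-0.000],
```

View pics/w6o.png

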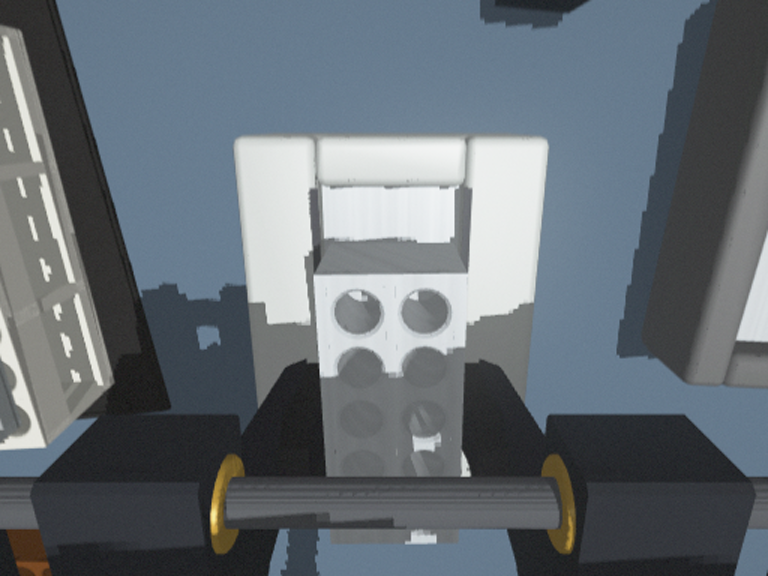

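{"fn": "apply_moves", "kwargs": {
  "motion": [
    [[0,2,0,0,0,0],[0,1.5,0,0,0,0],[0,0.5,0,0,0,0],[0,0,0,0,0,0],[0,0,0,0,0,0]]
  ]
}}

```text
time: 8.9
position: [0.5426, -0.0002, 0.0973]
ee_rot: [[-0.048, 0.001, 0.999], [-0.999, -0.0, -0.048], [0.0, -1.0, 0.001]]
force: [-0.9, 1.2, -2.4]
opening: 0.453
```

{"fn": "apply_moves", "kwargs": {
  "motion": [
    [[0,0.4,0,0,0,0],[0,0.2,0,0,0,0],[0,0,0,0,0,0]]
  ]
}}

```text
time: 9.2
position: [0.5421, -0.0003, 0.0906]
ee_rot: [[-0.048, -0.0, 0.999], [-0.999, -0.0, -0.048], [0.0, -1.0, -0.0]]
force: [0.4, -0.3, -3.9]
opening: 0.452
```

{"fn": "apply_moves", "kwargs": {
  "motion": [
    [[0,0.1,0,0,0,0],[0,0.1,0,0,0,0],[0,0,0,0,0,0]]
  ]
}}

```text
time: 9.5
position: [0.5424, -0.0003, 0.0896]
ee_rot: [[-0.048, 0.0, 0.999], [-0.999, -0.0, -0.048], [0.0, -1.0, 0.0]]
force: [-3.1, -0.6, 4.2]
opening: 0.448
```

{"fn": "apply_moves", "kwargs": {
  "motion": [
    [[0,0,0,0,0,0],[0,0,0,0,0,0],[0,0,0,0,0,0],[0,0,0,0,0,0],[0,0,0,0,0,0]]
  ],
  "jaw": 1
}}

```text
time: 10.0
position: [0.5422, -0.0003, 0.0886]
ee_rot: [[-0.048, -0.0, 0.999], [-0.999, 0.0, -0.048], [-0.0, -1.0, -0.0]]
force: [-0.2, -0.5, -0.3]
opening: 0.882
```

{"fn": "apply_moves", "kwargs": {
  "motion": [
    [[0,-1,0,0,0,0],[0,-4,0,0,0,0],[0,-4.5,0,0,0,0],[0,-4.5,0,0,0,0],[0,-4.5,0,0,0,0]]
  ]
}}

```text
time: 10.5
position: [0.5419, -0.0002, 0.2762]
ee_rot: [[-0.048, 0.001, 0.999], [-0.999, -0.0, -0.048], [-0.0, -1.0, 0.001]]
force: [0.2, -0.1, 0.8]
opening: 0.996
```

Run:
```python
from h import *
s=snap('wrist','w7'); draw(s,{},'w7o',None,1.5);np.save('pics/w7.npy',s,allow_pickle=True)
o=manip.get_obs();print(o['time'],np.round(o['position'],4),o['opening'],o['force'])
i=s['color'][80:310,150:350]; cv2.imwrite('pics/w7c.png',cv2.resize(i,None,fx=2.5,fy=2.5,interpolation=cv2.INTER_CUBIC))
plan([(.59,.19,.27,0)])
```

```text
10.55 [ 5.461e-01 -4.000e-04  2.856e-01] 1.0014417942468774 [1.48569033 0.09067765 4.71507947]
-> (0.59, 0.19, 0.27, 0) 5 rows
[-3.846,0.322,0.690,-0.003,-0.010,0.000],
[-3.839,0.320,0.728,-0.003,-0.010,0.000],
[-3.832,0.318,0.766,-0.003,-0.010,0.000],
[-3.824,0.316,0.803,-0.003,-0.010,0.000],
[-3.816,0.314,0.841,-0.003,-0.010,0.000],
```

View pics/w7c.png

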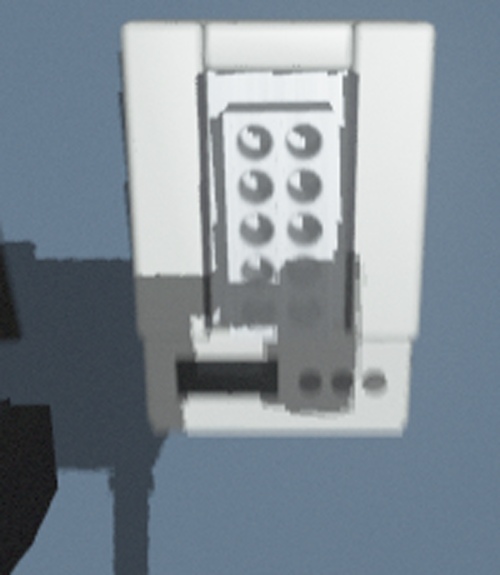

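{"fn": "apply_moves", "kwargs": {
  "motion": [
    [[-3.85,0,0.7,0,-0.01,0],[-3.85,0,0.8,0,-0.01,0],[-3.85,0,1,0,-0.01,0],[-3.85,0,1,0,-0.01,0],[-3.85,0,1,0,-0.01,0]]
  ]
}}

```text
time: 11.05
position: [0.5929, 0.1925, 0.2744]
ee_rot: [[0.002, 0.001, 1.0], [-1.0, 0.0, 0.002], [-0.0, -1.0, 0.001]]
force: [0.1, -0.5, -0.0]
opening: 1.002
```

{"fn": "apply_moves", "kwargs": {
  "motion": [
    [[0,0,0,0,0,0],[0,0,0,0,0,0]]
  ]
}}

```text
time: 11.25
position: [0.5925, 0.1916, 0.2738]
ee_rot: [[0.004, -0.0, 1.0], [-1.0, -0.001, 0.004], [0.001, -1.0, -0.0]]
force: [0.2, 0.8, -0.3]
opening: 0.999
```

Run:
```python
from h import *
s=np.load('pics/w7.npy',allow_pickle=True).item()
rectfit(unproj(s,np.array([[254,142],[304,142],[305,310],[259,310]])/2.5+[150,80],.088))
s=snap('wrist','w8'); np.save('pics/w8.npy',s,allow_pickle=True)
o=manip.get_obs();print(o['time'],np.round(o['position'],4),o['opening'],o['force'])
draw(s,{},'w8o',None,1.5)
i=s['color'][90:290,190:330]; cv2.imwrite('pics/w8c.png',cv2.resize(i,None,fx=3,fy=3,interpolation=cv2.INTER_CUBIC))
```

```text
centre [ 5.423e-01 -2.000e-04] yaw x -0.031 y -0.049 L 0.0661 W 0.0183
11.3 [0.5923 0.1907 0.2737] 1.0070480584561927 [-0.45571883  0.06931587  0.33092277]
```

View pics/w8o.png

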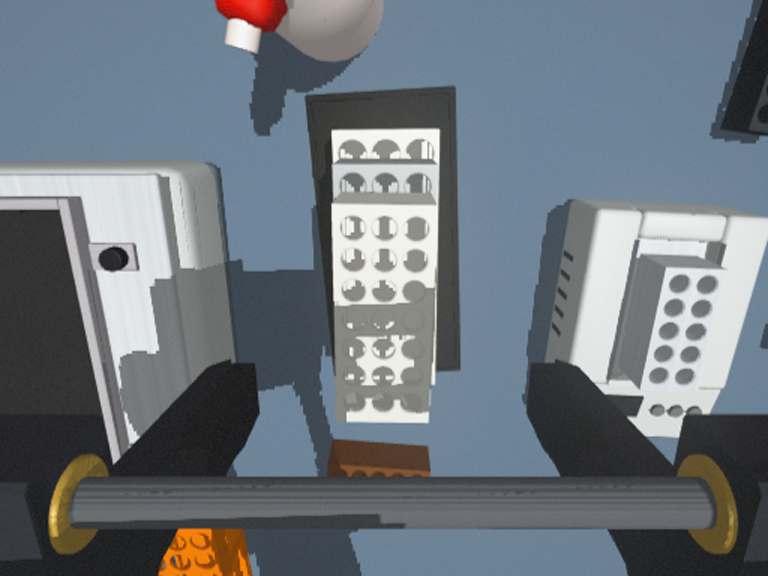

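View pics/w8c.png

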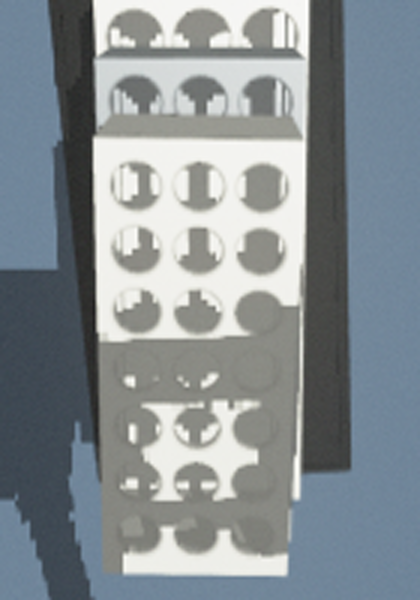

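Run:
```python
from h import *
s=np.load('pics/w8.npy',allow_pickle=True).item()
rectfit(unproj(s,np.array([[94,136],[304,136],[288,575],[104,575]])/3+[190,90],.159))
rectfit(unproj(s,np.array([[136,186],[262,186],[253,533],[139,533]])/3+[190,90],.159))
```

```text
centre [0.5787 0.1966] yaw x -0.009 y 0.002 L 0.1191 W 0.0497
centre [0.5793 0.1966] yaw x -0.011 y 0.002 L 0.0942 W 0.0303
```

{"fn": "apply_moves", "kwargs": {
  "motion": [
    [[-0.6,0,-1.35,0,0,0],[0,4,0,0,0,0],[0,4,0,0,0,0],[0,2,0,0,0,0],[0,0,0,0,0,0]]
  ]
}}

```text
time: 11.8
position: [0.5752, 0.1951, 0.1697]
ee_rot: [[0.0, -0.008, 1.0], [-1.0, -0.002, 0.0], [0.002, -1.0, -0.008]]
force: [-0.4, -0.4, 0.2]
opening: 1.001
```

{"fn": "apply_moves", "kwargs": {
  "motion": [
    [[0,0.9,0,0,0,0],[0,0.5,0,0,0,0],[0,0,0,0,0,0],[0,0,0,0,0,0]]
  ]
}}

```text
time: 12.2
position: [0.5797, 0.197, 0.1608]
ee_rot: [[0.002, 0.002, 1.0], [-1.0, 0.001, 0.002], [-0.001, -1.0, 0.002]]
force: [0.9, 0.5, 0.2]
opening: 1.0
```

{"fn": "apply_moves", "kwargs": {
  "motion": [
    [[0,0.2,0,0,0,0],[0,0,0,0,0,0],[0,0,0,0,0,0],[0,0,0,0,0,0],[0,0,0,0,0,0]]
  ],
  "jaw": -1,
  "squeeze": 25
}}

```text
time: 12.7
position: [0.5791, 0.1969, 0.1577]
ee_rot: [[0.002, 0.0, 1.0], [-1.0, -0.0, 0.002], [0.0, -1.0, 0.0]]
force: [-0.9, -0.6, 0.6]
opening: 0.568
```

{"fn": "apply_moves", "kwargs": {
  "motion": [
    [[0,0,0,0,0,0],[0,0,0,0,0,0]]
  ]
}}

```text
time: 12.9
position: [0.5791, 0.1969, 0.1578]
ee_rot: [[0.002, 0.0, 1.0], [-1.0, 0.0, 0.002], [-0.0, -1.0, 0.0]]
force: [-1.0, 0.6, 0.9]
opening: 0.568
```

{"fn": "apply_moves", "kwargs": {
  "motion": [
    [[0,-0.5,0,0,0,0],[0,-1,0,0,0,0],[0,-2,0,0,0,0],[0,0,0,0,0,0],[0,0,0,0,0,0]]
  ]
}}

```text
time: 13.4
position: [0.5797, 0.1971, 0.1937]
ee_rot: [[0.002, 0.002, 1.0], [-1.0, 0.001, 0.002], [-0.001, -1.0, 0.002]]
force: [0.8, -0.1, 0.1]
opening: 0.568
```

Run:
```python
from h import *
s=snap('wrist','w9'); draw(s,{},'w9o',None,1.5)
o=manip.get_obs();print(o['time'],np.round(o['position'],4),o['opening'],o['force'])
plan([(.555,0.10,.25,0),(.575,-.1,.25,-.05),(.581,-.196,.2,-.1)])
```

```text
13.45 [0.579  0.1969 0.1927] 0.5656582462238718 [ 0.3164032  -0.30358231 -0.5814074 ]
-> (0.555, 0.1, 0.25, 0) 3 rows
[3.228,-1.909,-0.806,-0.000,0.001,-0.000],
[3.228,-1.909,-0.805,-0.000,0.001,-0.000],
[3.229,-1.909,-0.803,-0.000,0.001,-0.000],
-> (0.575, -0.1, 0.25, -0.05) 5 rows
[4.000,0.000,0.400,0.000,0.010,0.000],
[3.996,0.000,0.440,0.000,0.010,0.000],
[3.991,0.000,0.480,0.000,0.010,0.000],
[3.986,0.000,0.520,0.000,0.010,0.000],
[3.981,0.000,0.560,0.000,0.010,0.000],
-> (0.581, -0.196, 0.2, -0.1) 3 rows
[3.186,1.667,0.360,0.000,0.017,0.000],
[3.180,1.667,0.413,0.000,0.017,0.000],
[3.172,1.667,0.466,0.000,0.017,0.000],
```

View pics/w9o.png

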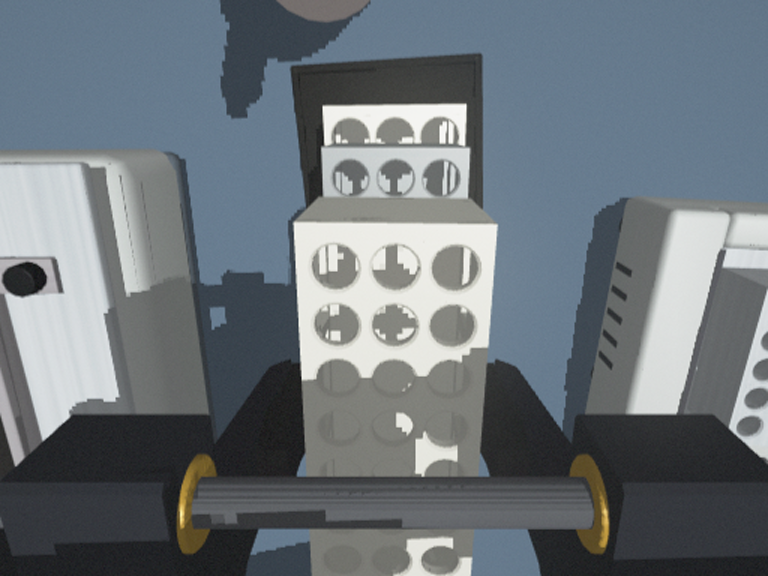

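{"fn": "apply_moves", "kwargs": {
  "motion": [
    [[3.93,-0.5,0,0,0,0],[3.93,-0.5,0,0,0,0],[3.93,0,0,0,0,0],[3.93,0,0,0,0,0],[3.93,0,0,0,0,0]]
  ]
}}

```text
time: 13.95
position: [0.5785, -0.001, 0.2016]
ee_rot: [[0.002, -0.002, 1.0], [-1.0, 0.0, 0.002], [-0.0, -1.0, -0.002]]
force: [0.9, 1.1, -0.8]
opening: 0.561
```

{"fn": "apply_moves", "kwargs": {
  "motion": [
    [[3.93,0,0,0,0,0],[3.93,0,0,0,0,0],[3.93,0,0,0,0,0],[3.93,0,0,0,0,0],[3.93,0,0,0,0,0]]
  ]
}}

```text
time: 14.45
position: [0.5789, -0.1974, 0.2014]
ee_rot: [[0.002, -0.002, 1.0], [-1.0, 0.001, 0.002], [-0.001, -1.0, -0.002]]
force: [0.4, 0.3, -0.6]
opening: 0.567
```

{"fn": "apply_moves", "kwargs": {
  "motion": [
    [[0,0,0,0,0.1,0],[0,3,0,0,0,0],[0,3,0,0,0,0],[0,1,0,0,0,0],[0,0,0,0,0,0]]
  ]
}}

```text
time: 14.95
position: [0.5776, -0.1952, 0.1297]
ee_rot: [[-0.098, -0.006, 0.995], [-0.995, 0.002, -0.098], [-0.002, -1.0, -0.006]]
force: [-0.1, 1.0, -1.0]
opening: 0.564
```

Run:
```python
from h import *
s=snap('wrist','w10'); draw(s,{},'w10o',None,1.5)
o=manip.get_obs();print(o['time'],np.round(o['position'],4),np.round(o['ee_rot'],3).tolist(),o['opening'],o['force'])
plan([(.581,-.196,.085,-.1)])
```

```text
15.0 [ 0.579  -0.1957  0.1316] [[-0.098, -0.002, 0.995], [-0.995, 0.001, -0.098], [-0.001, -1.0, -0.003]] 0.5617456942173203 [-0.01959236 -0.15855334 -0.55777746]
-> (0.581, -0.196, 0.085, -0.1) 2 rows
[0.007,2.331,0.106,0.001,0.001,-0.000],
[0.006,2.331,0.103,0.001,0.001,-0.000],
```

View pics/w10o.png

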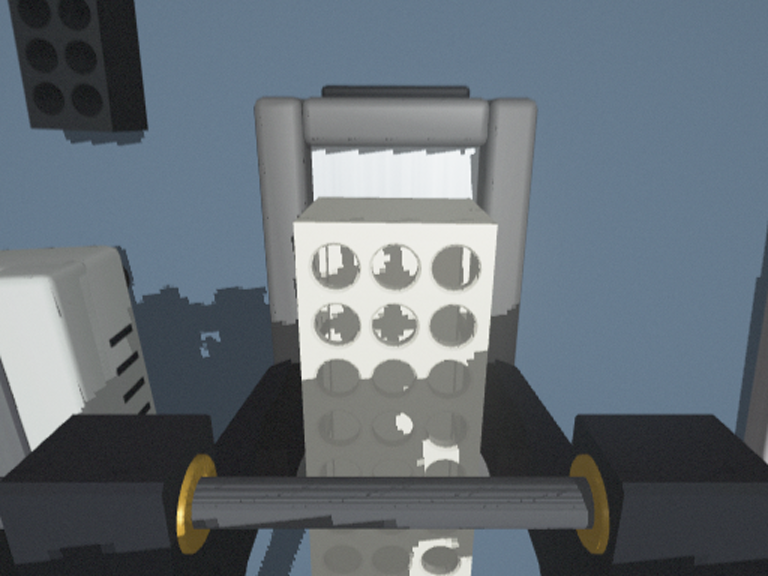

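{"fn": "apply_moves", "kwargs": {
  "motion": [
    [[0,2,0.15,0,0,0],[0,2,0,0,0,0],[0,0.6,0,0,0,0],[0,0,0,0,0,0],[0,0,0,0,0,0]]
  ]
}}

```text
time: 15.5
position: [0.5823, -0.1965, 0.0882]
ee_rot: [[-0.098, 0.002, 0.995], [-0.995, -0.001, -0.098], [0.001, -1.0, 0.002]]
force: [0.1, 0.9, -0.8]
opening: 0.566
```

{"fn": "apply_moves", "kwargs": {
  "motion": [
    [[0,0.4,0,0,0,0],[0,0.2,0,0,0,0],[0,0.1,0,0,0,0],[0,0,0,0,0,0]]
  ]
}}

```text
time: 15.9
position: [0.5812, -0.1962, 0.0797]
ee_rot: [[-0.098, -0.0, 0.995], [-0.995, 0.0, -0.098], [-0.0, -1.0, -0.0]]
force: [0.2, 0.1, -1.6]
opening: 0.564
```

{"fn": "apply_moves", "kwargs": {
  "motion": [
    [[0,0.1,0,0,0,0],[0,0.1,0,0,0,0],[0,0,0,0,0,0]]
  ]
}}

```text
time: 16.2
position: [0.5814, -0.1963, 0.0778]
ee_rot: [[-0.098, 0.0, 0.995], [-0.995, -0.0, -0.098], [0.0, -1.0, 0.0]]
force: [-0.4, -0.0, -0.1]
opening: 0.567
```

{"fn": "apply_moves", "kwargs": {
  "motion": [
    [[0,0.1,0,0,0,0],[0,0,0,0,0,0]]
  ]
}}

```text
time: 16.4
position: [0.5814, -0.1963, 0.0777]
ee_rot: [[-0.098, 0.0, 0.995], [-0.995, -0.0, -0.098], [0.0, -1.0, 0.0]]
force: [-2.4, 0.4, 5.5]
opening: 0.563
```

Contact. Release and rise.

{"fn": "apply_moves", "kwargs": {
  "motion": [
    [[0,0,0,0,0,0],[0,0,0,0,0,0],[0,0,0,0,0,0],[0,0,0,0,0,0],[0,0,0,0,0,0]]
  ],
  "jaw": 1
}}

```text
time: 16.9
position: [0.5812, -0.1962, 0.0765]
ee_rot: [[-0.098, -0.0, 0.995], [-0.995, 0.0, -0.098], [-0.0, -1.0, -0.0]]
force: [-0.2, 1.4, 0.2]
opening: 0.99
```

{"fn": "apply_moves", "kwargs": {
  "motion": [
    [[0,-1,0,0,0,0],[0,-4,0,0,0,0],[0,-4.5,0,0,0,0],[0,-4.5,0,0,0,0],[0,-4.5,0,0,0,0]]
  ]
}}

```text
time: 17.4
position: [0.581, -0.1961, 0.2643]
ee_rot: [[-0.098, 0.001, 0.995], [-0.995, -0.0, -0.098], [0.0, -1.0, 0.001]]
force: [-0.1, -1.0, -1.2]
opening: 1.002
```

Run:
```python
from h import *
s=snap('wrist','w11'); draw(s,{},'w11o',None,1.5);np.save('pics/w11.npy',s,allow_pickle=True)
o=manip.get_obs();print(o['time'],np.round(o['position'],4),o['opening'],o['force'])
i=s['color'][60:300,180:340]; cv2.imwrite('pics/w11c.png',cv2.resize(i,None,fx=2.5,fy=2.5,interpolation=cv2.INTER_CUBIC))
plan([(.59,.19,.25,0)])
```

```text
17.45 [ 0.585  -0.1976  0.2741] 0.9961535556361698 [ 2.12989027 -1.71996827  4.53868087]
-> (0.59, 0.19, 0.25, 0) 9 rows
[-4.292,0.247,-0.370,-0.002,-0.011,0.001],
[-4.296,0.249,-0.323,-0.002,-0.011,0.001],
[-4.299,0.252,-0.276,-0.002,-0.011,0.001],
[-4.302,0.255,-0.228,-0.002,-0.011,0.001],
[-4.304,0.257,-0.181,-0.002,-0.011,0.001],
[-4.305,0.259,-0.134,-0.002,-0.011,0.001],
[-4.306,0.262,-0.086,-0.002,-0.011,0.001],
[-4.307,0.264,-0.039,-0.002,-0.011,0.001],
[-4.307,0.266,0.008,-0.002,-0.011,0.001],
```

View pics/w11c.png

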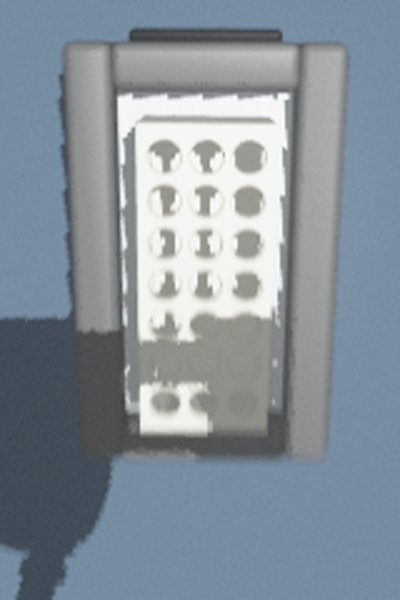

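{"fn": "apply_moves", "kwargs": {
  "motion": [
    [[0,0,0,0,-0.1,0],[-4.3,0,0,0,0,0],[-4.3,0,0,0,0,0],[-4.3,0,0,0,0,0],[-4.3,0,0,0,0,0]]
  ]
}}

```text
time: 17.95
position: [0.5808, -0.0229, 0.2624]
ee_rot: [[0.001, 0.001, 1.0], [-1.0, -0.0, 0.001], [0.0, -1.0, 0.001]]
force: [0.2, 0.7, -0.7]
opening: 0.999
```

{"fn": "apply_moves", "kwargs": {
  "motion": [
    [[-4.3,0,0.2,0,0,0],[-4.3,0,0.2,0,0,0],[-4.3,0.2,0.2,0,0,0],[-4.3,0.5,0.2,0,0,0],[-4.3,0.5,0.2,0,0,0]]
  ]
}}

```text
time: 18.45
position: [0.5906, 0.1926, 0.2505]
ee_rot: [[0.002, 0.002, 1.0], [-1.0, 0.0, 0.002], [-0.0, -1.0, 0.002]]
force: [1.0, 0.1, -0.0]
opening: 1.001
```

{"fn": "apply_moves", "kwargs": {
  "motion": [
    [[0,0,0,0,0,0],[0,0,0,0,0,0]]
  ]
}}

```text
time: 18.65
position: [0.5903, 0.1916, 0.2498]
ee_rot: [[0.004, -0.0, 1.0], [-1.0, -0.001, 0.004], [0.001, -1.0, -0.0]]
force: [-0.1, -0.7, -0.5]
opening: 0.998
```

Run:
```python
from h import *
s=snap('wrist','w12'); np.save('pics/w12.npy',s,allow_pickle=True)
o=manip.get_obs();print(o['time'],np.round(o['position'],4),np.round(o['ee_rot'],3).tolist())
draw(s,{},'w12o',None,1.5)
i=s['color'][90:290,190:330]; cv2.imwrite('pics/w12c.png',cv2.resize(i,None,fx=3,fy=3,interpolation=cv2.INTER_CUBIC))
```

```text
18.7 [0.5905 0.1906 0.25  ] [[0.003, 0.0, 1.0], [-1.0, -0.001, 0.003], [0.001, -1.0, 0.0]]
```

View pics/w12o.png

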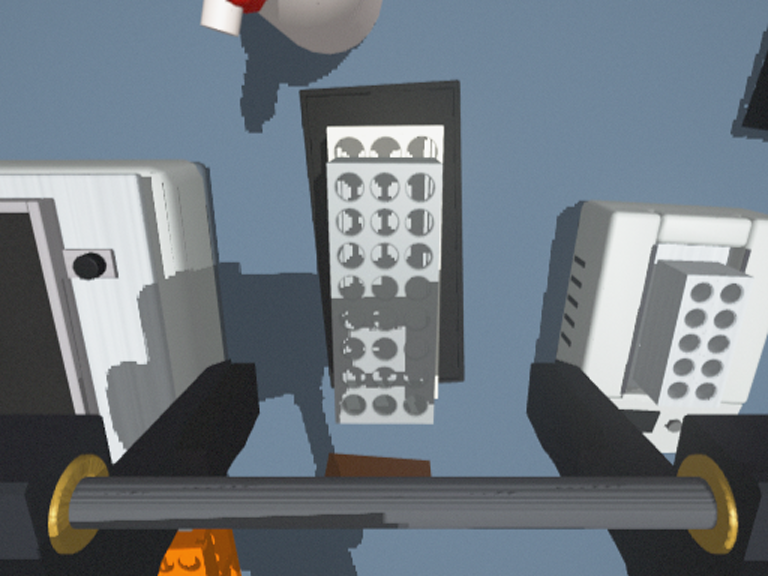

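View pics/w12c.png

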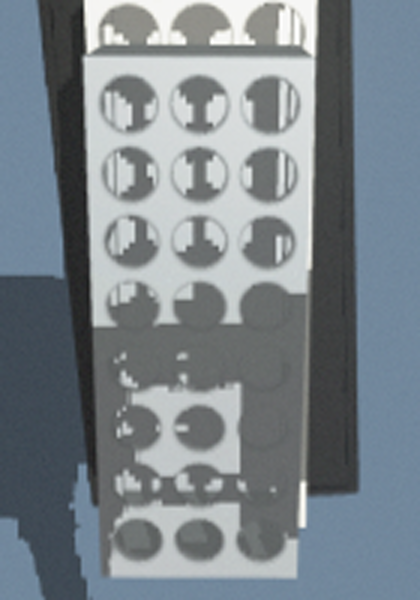

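Run:
```python
from h import *
s=np.load('pics/w12.npy',allow_pickle=True).item()
rectfit(unproj(s,np.array([[83,55],[315,55],[297,578],[101,578]])/3+[190,90],.114))
rectfit(unproj(s,np.array([[129,103],[270,103],[262,540],[137,540]])/3+[190,90],.114))
s4=np.load('pics/w8.npy',allow_pickle=True).item()
for z in (.15,.17,.19): print(z,unproj(s,np.array([[222,28]])/1.5,z),unproj(s4,np.array([[240,48]])/1.5,z))
```

```text
centre [0.5777 0.1965] yaw x -0.002 y 0.003 L 0.1508 W 0.0580
centre [0.5782 0.1963] yaw x -0.002 y 0.003 L 0.1261 W 0.0361
0.15 [[0.7075604  0.26035101 0.15      ]] [[0.70553713 0.26038776 0.15      ]]
0.17 [[0.70439794 0.25429534 0.17      ]] [[0.70301848 0.25491297 0.17      ]]
0.19 [[0.70123548 0.24823968 0.19      ]] [[0.70049983 0.24943819 0.19      ]]
```

{"fn": "apply_moves", "kwargs": {
  "motion": [
    [[-0.55,0,-1.2,0,0,0],[0,4,0,0,0,0],[0,4,0,0,0,0],[0,3,0,0,0,0],[0,1.5,0,0,0,0]]
  ]
}}

```text
time: 19.2
position: [0.576, 0.1944, 0.1218]
ee_rot: [[-0.0, -0.005, 1.0], [-1.0, -0.001, -0.0], [0.001, -1.0, -0.005]]
force: [0.0, -0.2, -0.4]
opening: 1.002
```

{"fn": "apply_moves", "kwargs": {
  "motion": [
    [[0,1,0,0,0,0],[0,0.5,0,0,0,0],[0,0,0,0,0,0],[0,0,0,0,0,0]]
  ]
}}

```text
time: 19.6
position: [0.5797, 0.1965, 0.1113]
ee_rot: [[0.002, 0.003, 1.0], [-1.0, 0.001, 0.002], [-0.001, -1.0, 0.003]]
force: [0.7, -0.1, 0.3]
opening: 0.996
```

{"fn": "apply_moves", "kwargs": {
  "motion": [
    [[0,0,0,0,0,0],[0,0,0,0,0,0],[0,0,0,0,0,0],[0,0,0,0,0,0],[0,0,0,0,0,0]]
  ],
  "jaw": -1,
  "squeeze": 25
}}

```text
time: 20.1
position: [0.5787, 0.1964, 0.11]
ee_rot: [[0.002, 0.0, 1.0], [-1.0, 0.0, 0.002], [-0.0, -1.0, 0.0]]
force: [-1.5, -0.6, 1.2]
opening: 0.654
```

{"fn": "apply_moves", "kwargs": {
  "motion": [
    [[0,0,0,0,0,0],[0,0,0,0,0,0]]
  ]
}}

```text
time: 20.3
position: [0.5787, 0.1963, 0.11]
ee_rot: [[0.002, 0.0, 1.0], [-1.0, 0.0, 0.002], [-0.0, -1.0, 0.0]]
force: [-1.0, -0.0, 2.5]
opening: 0.655
```

{"fn": "apply_moves", "kwargs": {
  "motion": [
    [[0,-0.5,0,0,0,0],[0,-1,0,0,0,0],[0,-2.5,0,0,0,0],[0,-3.5,0,0,0,0],[0,-3,0,0,0,0]]
  ]
}}

```text
time: 20.8
position: [0.5786, 0.1962, 0.2165]
ee_rot: [[0.002, 0.0, 1.0], [-1.0, 0.0, 0.002], [-0.0, -1.0, 0.0]]
force: [1.1, 1.1, -0.5]
opening: 0.652
```

Run:
```python
from h import *
s=snap('wrist','w13'); draw(s,{},'w13o',None,1.5)
o=manip.get_obs();print(o['time'],np.round(o['position'],4),o['opening'],o['force'])
plan([(.502,-.44,.21,-.012)])
```

```text
20.85 [0.5817 0.1972 0.223 ] 0.6582210478828399 [1.63414142 0.49535242 2.21976914]
-> (0.502, -0.44, 0.21, -0.012) 15 rows
[4.247,0.070,-0.540,-0.001,0.001,-0.000],
[4.247,0.071,-0.536,-0.001,0.001,-0.000],
[4.248,0.072,-0.532,-0.001,0.001,-0.000],
[4.248,0.073,-0.528,-0.001,0.001,-0.000],
[4.249,0.074,-0.524,-0.001,0.001,-0.000],
[4.249,0.075,-0.520,-0.001,0.001,-0.000],
[4.250,0.077,-0.516,-0.001,0.001,-0.000],
[4.250,0.078,-0.512,-0.001,0.001,-0.000],
[4.251,0.079,-0.508,-0.001,0.001,-0.000],
[4.251,0.080,-0.504,-0.001,0.001,-0.000],
[4.252,0.081,-0.500,-0.001,0.001,-0.000],
[4.252,0.082,-0.496,-0.001,0.001,-0.000],
[4.253,0.083,-0.492,-0.001,0.001,-0.000],
[4.253,0.084,-0.488,-0.001,0.001,-0.000],
[4.253,0.085,-0.484,-0.001,0.001,-0.000],
```

View pics/w13o.png

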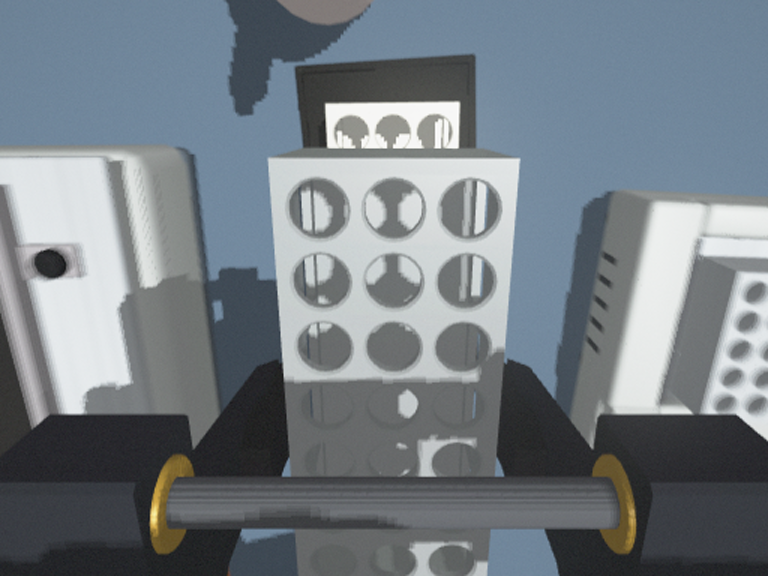

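{"fn": "apply_moves", "kwargs": {
  "motion": [
    [[4.25,0,-0.51,0,0,0],[4.25,0,-0.51,0,0,0],[4.25,0,-0.51,0,0,0],[4.25,0,-0.51,0,0,0],[4.25,0,-0.51,0,0,0]]
  ]
}}

```text
time: 21.35
position: [0.553, -0.0178, 0.2151]
ee_rot: [[0.002, 0.001, 1.0], [-1.0, -0.0, 0.002], [0.0, -1.0, 0.001]]
force: [0.3, 0.1, -0.4]
opening: 0.657
```

{"fn": "apply_moves", "kwargs": {
  "motion": [
    [[4.25,0,-0.51,0,0,0],[4.25,0,-0.51,0,0,0],[4.25,0,-0.51,0,0,0],[4.25,0,-0.51,0,0,0],[4.25,0,-0.51,0,0,0]]
  ]
}}

```text
time: 21.85
position: [0.5279, -0.2305, 0.2151]
ee_rot: [[0.002, 0.001, 1.0], [-1.0, -0.0, 0.002], [0.0, -1.0, 0.001]]
force: [-0.2, 0.5, 0.0]
opening: 0.65
```

{"fn": "apply_moves", "kwargs": {
  "motion": [
    [[4.25,0,-0.51,0,0,0],[4.25,0,-0.51,0,0,0],[4.25,0,-0.51,0,0,0],[4.25,0,-0.51,0,0,0],[4.1,0,-0.51,0,0.014,0]]
  ]
}}

```text
time: 22.35
position: [0.5027, -0.4417, 0.2149]
ee_rot: [[-0.013, 0.0, 1.0], [-1.0, -0.0, -0.013], [0.0, -1.0, 0.0]]
force: [0.9, 0.5, -1.2]
opening: 0.653
```

{"fn": "apply_moves", "kwargs": {
  "motion": [
    [[0,2.5,0,0,0,0],[0,4,0,0,0,0],[0,2.5,0,0,0,0],[0,0,0,0,0,0],[0,0,0,0,0,0]]
  ]
}}

```text
time: 22.85
position: [0.5031, -0.4398, 0.1247]
ee_rot: [[-0.012, -0.001, 1.0], [-1.0, 0.001, -0.012], [-0.001, -1.0, -0.001]]
force: [0.4, 0.7, -0.4]
opening: 0.661
```

Run:
```python
from h import *
s=snap('wrist','w14'); draw(s,{},'w14o',None,1.5)
o=manip.get_obs();print(o['time'],np.round(o['position'],4),np.round(o['ee_rot'],3).tolist(),o['opening'],o['force'])
plan([(.502,-.44,.06,-.012)])
```

```text
22.9 [ 0.504  -0.4405  0.1263] [[-0.012, 0.002, 1.0], [-1.0, -0.001, -0.012], [0.001, -1.0, 0.002]] 0.6569265606281754 [ 0.11799101 -0.69140336 -0.72860247]
-> (0.502, -0.44, 0.06, -0.012) 2 rows
[-0.027,3.313,-0.106,-0.001,-0.000,0.001],
[-0.024,3.313,-0.104,-0.001,-0.000,0.001],
```

View pics/w14o.png

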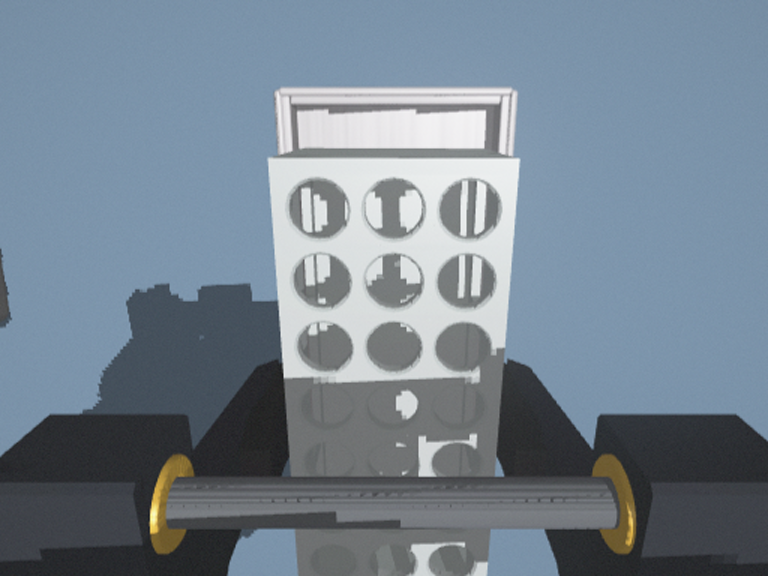

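{"fn": "apply_moves", "kwargs": {
  "motion": [
    [[0,3,-0.1,0,0,0],[0,3,0,0,0,0],[0,0.8,0,0,0,0],[0,0,0,0,0,0],[0,0,0,0,0,0]]
  ]
}}

```text
time: 23.4
position: [0.5035, -0.4409, 0.059]
ee_rot: [[-0.012, 0.002, 1.0], [-1.0, -0.002, -0.012], [0.002, -1.0, 0.002]]
force: [1.1, -0.0, -1.4]
opening: 0.658
```

{"fn": "apply_moves", "kwargs": {
  "motion": [
    [[0,0.3,0,0,0,0],[0,0.3,0,0,0,0],[0,0.1,0,0,0,0],[0,0,0,0,0,0]]
  ]
}}

```text
time: 23.8
position: [0.5022, -0.4398, 0.0498]
ee_rot: [[-0.012, -0.0, 1.0], [-1.0, 0.0, -0.012], [-0.0, -1.0, -0.0]]
force: [-0.6, 0.6, -1.4]
opening: 0.654
```

{"fn": "apply_moves", "kwargs": {
  "motion": [
    [[0,0.1,0,0,0,0],[0,0.1,0,0,0,0],[0,0,0,0,0,0]]
  ]
}}

```text
time: 24.1
position: [0.5023, -0.44, 0.049]
ee_rot: [[-0.012, 0.0, 1.0], [-1.0, -0.0, -0.012], [0.0, -1.0, 0.0]]
force: [-1.5, 2.8, 5.0]
opening: 0.657
```

{"fn": "apply_moves", "kwargs": {
  "motion": [
    [[0,0,0,0,0,0],[0,0,0,0,0,0],[0,0,0,0,0,0],[0,0,0,0,0,0],[0,0,0,0,0,0]]
  ],
  "jaw": 1
}}

```text
time: 24.6
position: [0.5021, -0.4398, 0.0475]
ee_rot: [[-0.012, -0.0, 1.0], [-1.0, 0.0, -0.012], [-0.0, -1.0, -0.0]]
force: [0.0, -0.5, 0.4]
opening: 0.997
```

{"fn": "apply_moves", "kwargs": {
  "motion": [
    [[0,-1,0,0,0,0],[0,-4,0,0,0,0],[0,-4.5,0,0,0,0],[0,-4.5,0,0,0,0],[0,-4.5,0,0,0,0]]
  ]
}}

```text
time: 25.1
position: [0.5021, -0.4397, 0.2353]
ee_rot: [[-0.012, 0.0, 1.0], [-1.0, -0.0, -0.012], [0.0, -1.0, 0.0]]
force: [0.8, -0.7, -0.4]
opening: 1.002
```

Run:
```python
from h import *
s=snap('wrist','w15'); draw(s,{},'w15o',None,1.5);np.save('pics/w15.npy',s,allow_pickle=True)
o=manip.get_obs();print(o['time'],np.round(o['position'],4),o['opening'],o['force'])
i=s['color'][60:300,180:340]; cv2.imwrite('pics/w15c.png',cv2.resize(i,None,fx=2.5,fy=2.5,interpolation=cv2.INTER_CUBIC))
```

```text
25.15 [ 0.5053 -0.4427  0.2455] 0.9998072485702904 [ 1.95530972 -1.58424766  5.77454938]
```

View pics/w15c.png

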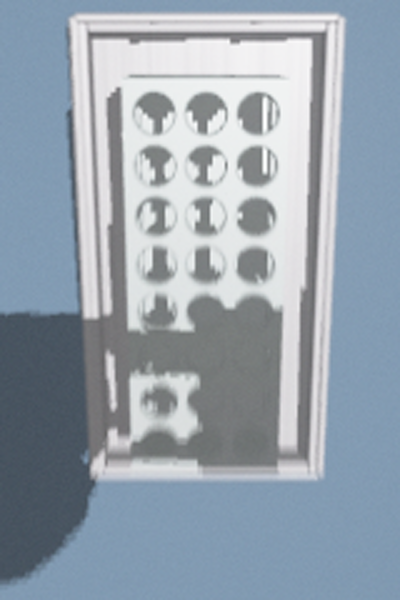

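{"fn": "apply_moves", "kwargs": {
  "motion": [
    [[-4.25,-0.42,0.29,0,0,0],[-4.25,-0.42,0.29,0,0,0],[-4.25,-0.42,0.29,0,0,0],[-4.25,-0.42,0.29,0,0,0],[-4.25,-0.42,0.29,0,0,0]]
  ]
}}

```text
time: 25.65
position: [0.5192, -0.226, 0.2546]
ee_rot: [[-0.013, 0.001, 1.0], [-1.0, -0.0, -0.013], [0.0, -1.0, 0.001]]
force: [-0.1, -0.3, -0.3]
opening: 0.998
```

{"fn": "apply_moves", "kwargs": {
  "motion": [
    [[-4.25,-0.42,0.29,0,0,0],[-4.25,-0.42,0.29,0,0,0],[-4.25,-0.42,0.29,0,0,0],[-4.25,-0.42,0.29,0,0,0],[-4.25,-0.42,0.29,0,0,0]]
  ]
}}

```text
time: 26.15
position: [0.5363, -0.0135, 0.2757]
ee_rot: [[-0.012, 0.001, 1.0], [-1.0, -0.0, -0.012], [0.0, -1.0, 0.001]]
force: [0.5, 0.4, 1.0]
opening: 1.003
```

{"fn": "apply_moves", "kwargs": {
  "motion": [
    [[-4.25,-0.42,0.29,0,0,0],[-4.25,-0.42,0.29,0,0,0],[-4.25,-0.42,0.29,0,0,0],[-4.25,-0.42,0.29,0,0,0],[-4.25,-0.42,0.29,0,0,0]]
  ]
}}

```text
time: 26.65
position: [0.5533, 0.1989, 0.2967]
ee_rot: [[-0.012, 0.001, 1.0], [-1.0, 0.0, -0.012], [-0.0, -1.0, 0.001]]
force: [0.3, -0.1, 0.8]
opening: 0.998
```

{"fn": "apply_moves", "kwargs": {
  "motion": [
    [[-4.25,-0.42,0.29,0,0,0],[-4.25,-0.42,0.29,0,0,0],[-4.25,-0.42,0.29,0,0,0],[-4.25,-0.42,0.29,0,0,0],[-4.25,-0.42,0.29,0,0,0]]
  ]
}}

```text
time: 27.15
position: [0.5704, 0.4112, 0.3176]
ee_rot: [[-0.012, 0.001, 1.0], [-1.0, 0.0, -0.012], [-0.0, -1.0, 0.001]]
force: [0.6, -1.4, 0.1]
opening: 0.997
```

{"fn": "apply_moves", "kwargs": {
  "motion": [
    [[0,0,0,0,0,0],[0,0,0,0,0,0]]
  ]
}}

```text
time: 27.35
position: [0.5702, 0.4101, 0.3167]
ee_rot: [[-0.01, -0.0, 1.0], [-1.0, -0.001, -0.01], [0.001, -1.0, -0.0]]
force: [0.1, -0.6, -0.5]
opening: 0.997
```

Run:
```python
from h import *
s=snap('wrist','w16'); draw(s,{},'w16o',None,1.5);np.save('pics/w16.npy',s,allow_pickle=True)
o=manip.get_obs();print(o['time'],np.round(o['position'],4),np.round(o['q'],2),np.round(o['ee_rot'],3).tolist())
```

```text
27.4 [0.5704 0.409  0.3166] [ 0.59  0.29  1.47 -0.    1.38  2.17] [[-0.012, -0.0, 1.0], [-1.0, -0.001, -0.012], [0.001, -1.0, -0.0]]
```

View pics/w16o.png

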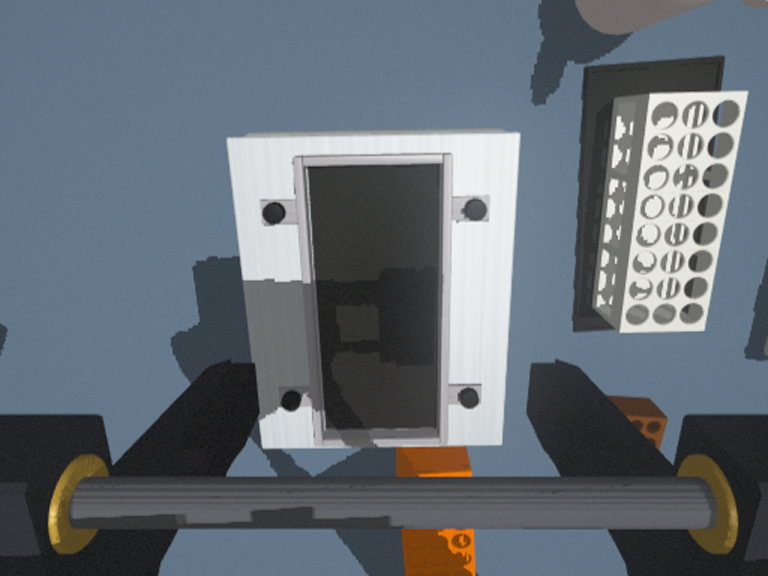

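Run:
```python
from h import *
s=np.load('pics/w16.npy',allow_pickle=True).item()
i=s['color'][90:305,145:355]; cv2.imwrite('pics/w16c.png',cv2.resize(i,None,fx=2.75,fy=2.75,interpolation=cv2.INTER_CUBIC))
i=s['color'][30:230,375:505]; cv2.imwrite('pics/w16d.png',cv2.resize(i,None,fx=3,fy=3,interpolation=cv2.INTER_CUBIC))
```

```text
(no output)
```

View pics/w16c.png

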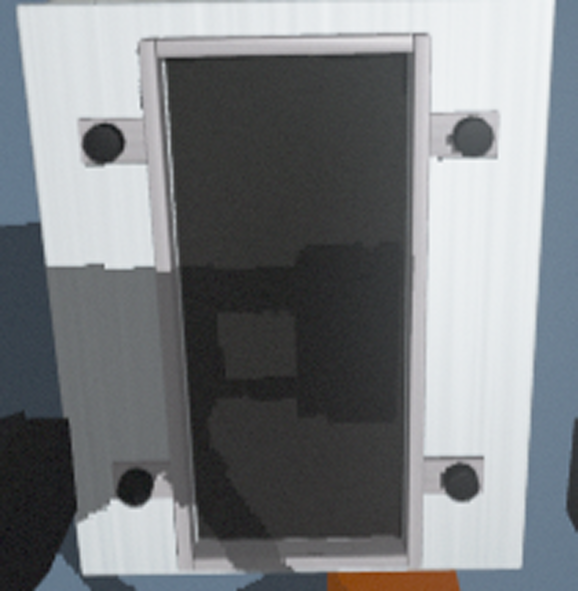

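View pics/w16d.png

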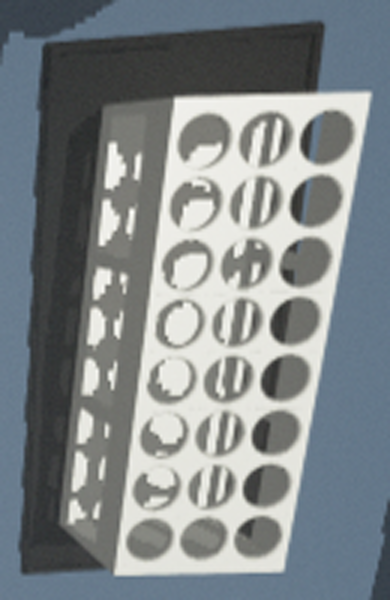

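Run:
```python
from h import *
s=np.load('pics/w16.npy',allow_pickle=True).item()
rectfit(unproj(s,np.array([[158,56],[413,52],[408,555],[191,557]])/2.75+[145,90],.116))
rectfit(unproj(s,np.array([[166,58],[406,56],[402,538],[197,540]])/2.75+[145,90],.104))
rectfit(unproj(s,np.array([[103,142],[474,137],[461,482],[135,486]])/2.75+[145,90],.114))
rectfit(unproj(s,np.array([[174,97],[371,93],[284,570],[112,576]])/3+[375,30],.064))
plan([(.59,.195,.22,0)])
```

```text
centre [0.5275 0.4215] yaw x 0.005 y 0.001 L 0.1996 W 0.0878
centre [0.5265 0.4217] yaw x 0.006 y -0.002 L 0.1976 W 0.0856
centre [0.5288 0.4214] yaw x 0.005 y 0.002 L 0.1379 W 0.1306
centre [0.5794 0.1956] yaw x 0.012 y 0.017 L 0.1799 W 0.0686
-> (0.59, 0.195, 0.22, 0) 6 rows
[3.561,1.613,0.369,0.000,-0.002,0.000],
[3.562,1.613,0.362,0.000,-0.002,0.000],
[3.563,1.612,0.355,0.000,-0.002,0.000],
[3.564,1.612,0.348,0.000,-0.002,0.000],
[3.565,1.611,0.341,0.000,-0.002,0.000],
[3.566,1.611,0.334,0.000,-0.002,0.000],
```

{"fn": "apply_moves", "kwargs": {
  "motion": [
    [[4.27,2,0.17,0,-0.01,0],[4.27,2,0.12,0,-0.005,0],[4.27,2,0.12,0,0,0],[4.27,2,0.12,0,0,0],[4.27,2,0.12,0,0,0]]
  ]
}}

```text
time: 27.9
position: [0.5761, 0.1924, 0.2164]
ee_rot: [[0.001, 0.001, 1.0], [-1.0, -0.0, 0.001], [0.0, -1.0, 0.001]]
force: [1.1, -0.3, -0.9]
opening: 0.998
```

{"fn": "apply_moves", "kwargs": {
  "motion": [
    [[0,3,0,0,0,0],[0,3,0,0,0,0],[0,1,0,0,0,0],[0,0,0,0,0,0],[0,0,0,0,0,0]]
  ]
}}

```text
time: 28.4
position: [0.5774, 0.1957, 0.148]
ee_rot: [[0.002, 0.002, 1.0], [-1.0, 0.0, 0.002], [-0.0, -1.0, 0.002]]
force: [0.3, -0.1, 0.8]
opening: 0.999
```

Run:
```python
from h import *
s=snap('wrist','w17'); draw(s,{},'w17o',None,1.5);np.save('pics/w17.npy',s,allow_pickle=True)
o=manip.get_obs();print(o['time'],np.round(o['position'],4),np.round(o['ee_rot'],3).tolist())
```

```text
28.45 [0.578  0.1961 0.1487] [[0.003, 0.003, 1.0], [-1.0, 0.001, 0.003], [-0.001, -1.0, 0.003]]
```

View pics/w17o.png

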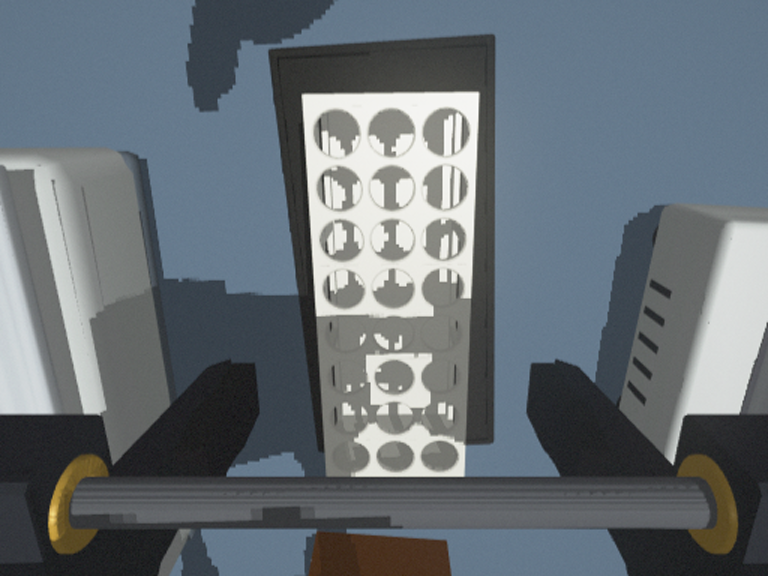

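Run:
```python
from h import *
s=np.load('pics/w17.npy',allow_pickle=True).item()
print(unproj(s,np.array([[302,93],[480,92]])/1.5,.064))
```

```text
[[0.67007893 0.23121478 0.064     ]
 [0.67051828 0.16289867 0.064     ]]
```

{"fn": "apply_moves", "kwargs": {
  "motion": [
    [[0,3,0,0,0,0],[0,3,0,0,0,0],[0,2,0,0,0,0],[0,0.9,0,0,0,0],[0,0,0,0,0,0]]
  ]
}}

```text
time: 28.95
position: [0.5768, 0.1961, 0.0576]
ee_rot: [[0.003, -0.001, 1.0], [-1.0, -0.0, 0.003], [0.0, -1.0, -0.001]]
force: [0.6, -0.3, 0.5]
opening: 0.999
```

{"fn": "apply_moves", "kwargs": {
  "motion": [
    [[0,0,0,0,0,0],[0,0,0,0,0,0]]
  ]
}}

```text
time: 29.15
position: [0.5784, 0.1964, 0.0597]
ee_rot: [[0.003, 0.003, 1.0], [-1.0, 0.001, 0.003], [-0.001, -1.0, 0.003]]
force: [-0.8, -0.2, 0.1]
opening: 0.998
```

{"fn": "apply_moves", "kwargs": {
  "motion": [
    [[0,0.1,0,0,0,0],[0,0,0,0,0,0],[0,0,0,0,0,0],[0,0,0,0,0,0],[0,0,0,0,0,0]]
  ],
  "jaw": -1,
  "squeeze": 25
}}

```text
time: 29.65
position: [0.5771, 0.1959, 0.0572]
ee_rot: [[0.003, 0.001, 1.0], [-1.0, 0.0, 0.003], [-0.0, -1.0, 0.001]]
force: [-2.3, 0.8, 4.3]
opening: 0.767
```

{"fn": "apply_moves", "kwargs": {
  "motion": [
    [[0,0,0,0,0,0],[0,0,0,0,0,0]]
  ]
}}

```text
time: 29.85
position: [0.5771, 0.1959, 0.0572]
ee_rot: [[0.003, 0.001, 1.0], [-1.0, 0.0, 0.003], [-0.0, -1.0, 0.001]]
force: [-1.3, -0.7, 5.3]
opening: 0.773
```

{"fn": "apply_moves", "kwargs": {
  "motion": [
    [[0,-0.5,0,0,0,0],[0,-1,0,0,0,0],[0,-3,0,0,0,0],[0,-3.5,0,0,0,0],[0,-3.5,0,0,0,0]]
  ]
}}

```text
time: 30.35
position: [0.5761, 0.1957, 0.1724]
ee_rot: [[0.003, -0.002, 1.0], [-1.0, -0.0, 0.003], [0.0, -1.0, -0.002]]
force: [1.0, 0.3, -1.3]
opening: 0.771
```

{"fn": "apply_moves", "kwargs": {
  "motion": [
    [[0,-3,0,0,0,0],[0,-1,0,0,0,0],[0,0,0,0,0,0]]
  ]
}}

```text
time: 30.65
position: [0.5778, 0.1962, 0.2137]
ee_rot: [[0.003, 0.004, 1.0], [-1.0, 0.001, 0.003], [-0.001, -1.0, 0.004]]
force: [-0.7, 0.5, -2.2]
opening: 0.769
```

Run:
```python
from h import *
s=snap('wrist','w18'); draw(s,{},'w18o',None,1.5)
o=manip.get_obs();print(o['time'],np.round(o['position'],4),o['opening'],o['force'])
plan([(.5255,.4215,.215,0.004)])
```

```text
30.7 [0.5767 0.1959 0.2115] 0.7666737181274836 [-0.07825076 -0.39039046 -1.65375056]
-> (0.5255, 0.4215, 0.215, 0.004) 6 rows
[-3.763,-0.057,-0.842,-0.000,-0.000,-0.000],
[-3.763,-0.057,-0.842,-0.000,-0.000,-0.000],
[-3.763,-0.057,-0.841,-0.000,-0.000,-0.000],
[-3.764,-0.058,-0.840,-0.000,-0.000,-0.000],
[-3.764,-0.058,-0.839,-0.000,-0.000,-0.000],
[-3.764,-0.058,-0.839,-0.000,-0.000,-0.000],
```

View pics/w18o.png

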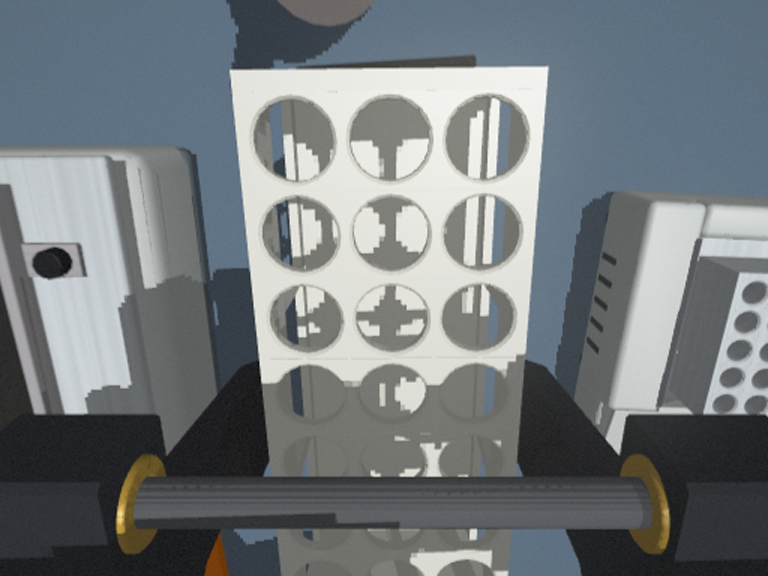

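{"fn": "apply_moves", "kwargs": {
  "motion": [
    [[-3.76,-0.2,-0.86,0,0,0],[-3.76,-0.2,-0.86,0,0,0],[-3.76,0,-0.86,0,0,0],[-3.76,0,-0.86,0,0,0],[-3.76,0,-0.86,0,0,0]]
  ]
}}

```text
time: 31.2
position: [0.5314, 0.3841, 0.2121]
ee_rot: [[0.003, -0.005, 1.0], [-1.0, -0.003, 0.003], [0.003, -1.0, -0.005]]
force: [0.7, 0.2, -1.6]
opening: 0.763
```

{"fn": "apply_moves", "kwargs": {
  "motion": [
    [[-3.76,0,-0.86,0,0,0],[0,0,0,0,0,0],[0,1.5,0,0,0,0],[0,0,0,0,0,0],[0,0,0,0,0,0]]
  ]
}}

```text
time: 31.7
position: [0.5239, 0.4193, 0.198]
ee_rot: [[0.002, -0.004, 1.0], [-1.0, -0.003, 0.001], [0.003, -1.0, -0.004]]
force: [0.1, -0.2, -2.6]
opening: 0.769
```

Run:
```python
from h import *
s=snap('wrist','w19'); draw(s,{},'w19o',None,1.5)
t=snap('scene','s19'); draw(t,{},'s19o',(330,180,500,340),4)
o=manip.get_obs();print(o['time'],np.round(o['position'],4),np.round(o['ee_rot'],3).tolist(),o['opening'],o['force'])
```

```text
31.8 [0.5249 0.42   0.2001] [[0.001, -0.001, 1.0], [-1.0, -0.001, 0.001], [0.001, -1.0, -0.001]] 0.7686712995981733 [-0.6825382   0.80870172 -1.03420111]
```

View pics/w19o.png

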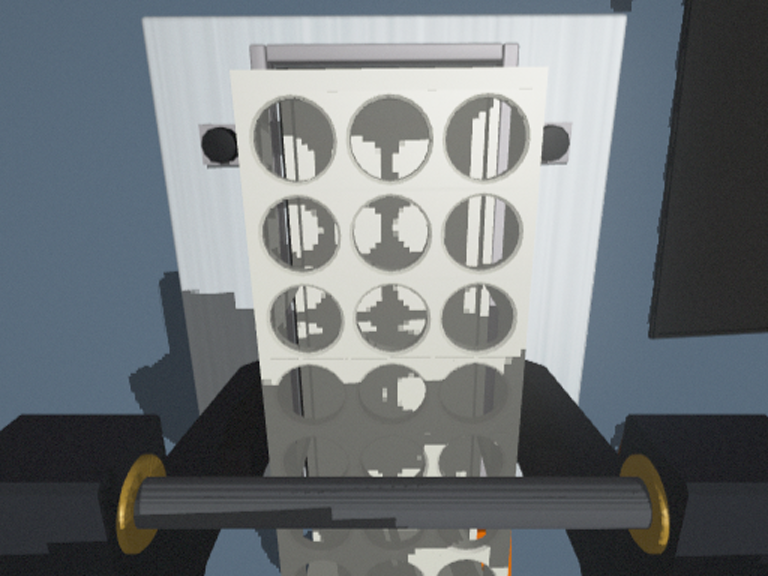

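View pics/s19o.png

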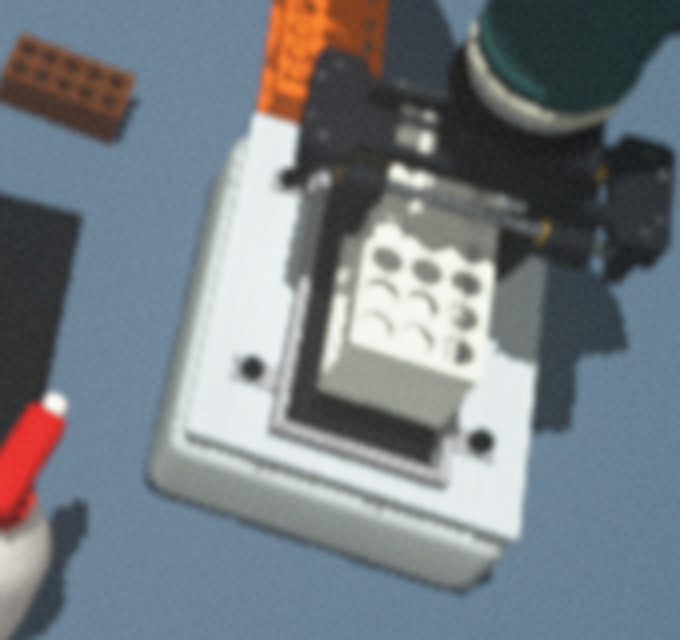

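{"fn": "apply_moves", "kwargs": {
  "motion": [
    [[-0.2,1.5,0,0,0,0],[0,1.5,0,0,0,0],[0,0.5,0,0,0,0],[0,0,0,0,0,0],[0,0,0,0,0,0]]
  ]
}}

```text
time: 32.3
position: [0.5245, 0.4232, 0.1653]
ee_rot: [[0.003, -0.0, 1.0], [-1.0, -0.0, 0.003], [0.0, -1.0, -0.0]]
force: [-0.5, 1.2, -2.5]
opening: 0.769
```

{"fn": "apply_moves", "kwargs": {
  "motion": [
    [[0,0.3,0,0,0,0],[0,0.2,0,0,0,0],[0,0,0,0,0,0],[0,0,0,0,0,0]]
  ]
}}

```text
time: 32.7
position: [0.5246, 0.4234, 0.1609]
ee_rot: [[0.003, 0.0, 1.0], [-1.0, 0.0, 0.003], [-0.0, -1.0, 0.0]]
force: [-0.3, -0.3, -2.3]
opening: 0.766
```

{"fn": "apply_moves", "kwargs": {
  "motion": [
    [[0.1,0.2,0,0,0,0],[0,0.1,0,0,0,0],[0,0.1,0,0,0,0],[0,0,0,0,0,0]]
  ]
}}

```text
time: 33.1
position: [0.5247, 0.4223, 0.1573]
ee_rot: [[0.003, 0.0, 1.0], [-1.0, 0.0, 0.003], [-0.0, -1.0, 0.0]]
force: [-1.9, -1.0, 2.4]
opening: 0.773
```

Contact at the expected height; release, then check.

{"fn": "apply_moves", "kwargs": {
  "motion": [
    [[0,0,0,0,0,0],[0,0,0,0,0,0],[0,0,0,0,0,0],[0,0,0,0,0,0],[0,0,0,0,0,0]]
  ],
  "jaw": 1
}}

```text
time: 33.6
position: [0.5246, 0.4224, 0.1567]
ee_rot: [[0.003, -0.0, 1.0], [-1.0, 0.0, 0.003], [-0.0, -1.0, -0.0]]
force: [-0.6, -0.6, -0.0]
opening: 1.002
```

{"fn": "apply_moves", "kwargs": {
  "motion": [
    [[0,-0.5,0,0,0,0],[0,-3,0,0,0,0],[0,-4.5,0,0,0,0],[0,-4.5,0,0,0,0],[0,-4.5,0,0,0,0]]
  ]
}}

```text
time: 34.1
position: [0.5244, 0.4222, 0.3287]
ee_rot: [[0.003, 0.0, 1.0], [-1.0, 0.0, 0.003], [-0.0, -1.0, 0.0]]
force: [-0.3, 0.3, -0.2]
opening: 0.998
```

{"fn": "apply_moves", "kwargs": {
  "motion": [
    [[0,0,0,0,0,0],[0,0,0,0,0,0]]
  ]
}}

```text
time: 34.3
position: [0.5253, 0.4228, 0.3294]
ee_rot: [[0.003, 0.004, 1.0], [-1.0, 0.003, 0.003], [-0.003, -1.0, 0.004]]
force: [0.3, 0.1, -0.8]
opening: 1.001
```

Run:
```python
from h import *
s=snap('wrist','w20'); draw(s,{},'w20o',None,1.5);np.save('pics/w20.npy',s,allow_pickle=True)
t=snap('scene','s20'); np.save('pics/s20.npy',t,allow_pickle=True); draw(t,{},'s20o',(90,130,490,400-16),2)
o=manip.get_obs();print(o['time'],np.round(o['position'],4),o['opening'],o['force'])
```

```text
34.4 [0.524  0.4218 0.3252] 1.000196662135342 [-0.49146674 -0.23955556  0.43026543]
```

View pics/w20o.png

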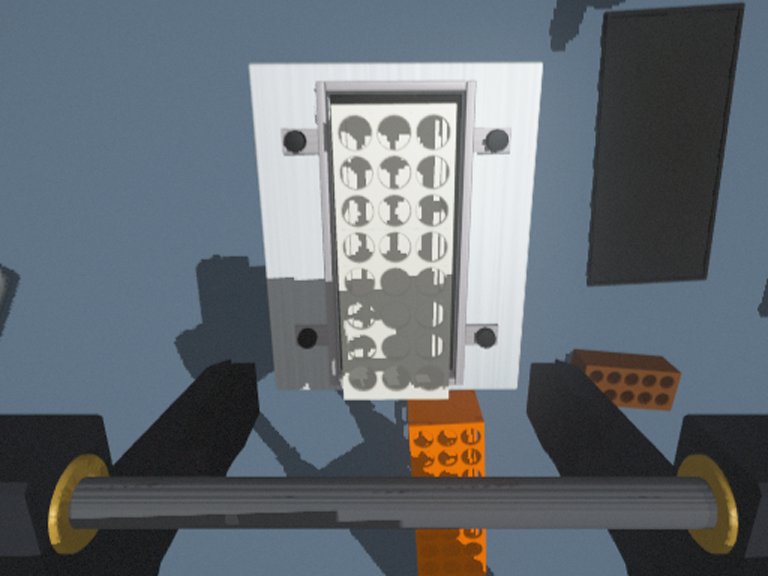

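View pics/s20o.png

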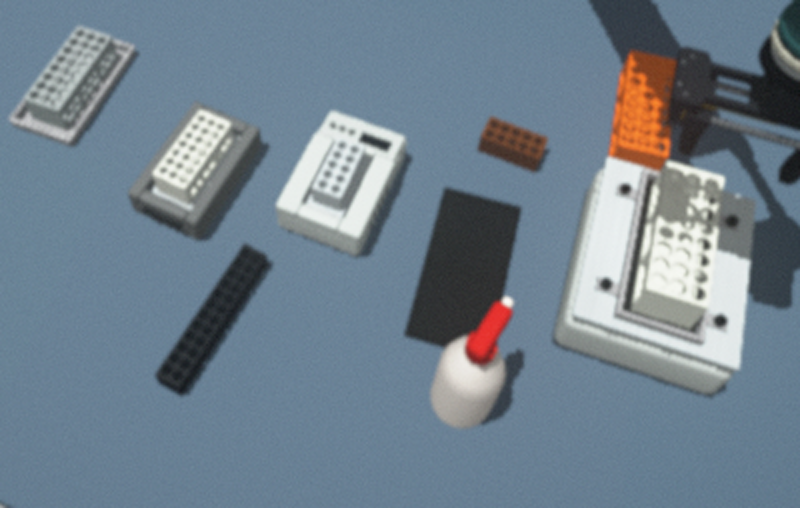

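Run:
```python
from h import *
s=np.load('pics/w20.npy',allow_pickle=True).item()
rectfit(unproj(s,np.array([[331,104],[459,104],[448,398],[344,398]])/1.5,.164))
rectfit(unproj(s,np.array([[295,141],[497,141],[485,337],[308,337]])/1.5,.114))
s=np.load('pics/w11.npy',allow_pickle=True).item()
rectfit(unproj(s,np.array([[165,156],[250,156],[245,402],[167,402]])/2.5+[180,60],.079))
s=np.load('pics/w15.npy',allow_pickle=True).item()
rectfit(unproj(s,np.array([[155,113],[258,113],[251,445],[157,445]])/2.5+[180,60],.053))
print(manip.hand_in())
```

```text
centre [0.5277 0.4221] yaw x 0.007 y 0.002 L 0.1789 W 0.0681
centre [0.528  0.4215] yaw x 0.007 y 0.002 L 0.1371 W 0.1296
centre [ 0.5798 -0.1964] yaw x -0.104 y -0.099 L 0.0962 W 0.0308
centre [ 0.4998 -0.4395] yaw x -0.020 y -0.013 L 0.1288 W 0.0369
the job is handed in; nothing more can be done
None
```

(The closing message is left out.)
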